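# Open the guard hood of a bench jar mill past its safety catch

### The arm

A 6-joint arm with a two-finger parallel gripper is mounted at the origin on a cart in front of the work surface, level with it; the furniture and walls round the work are solid. World frame = base frame: x ahead of the robot, y to its left, z up, the work surface at z = 0. Lengths are in mm, angles in rad, forces in N, time in s.
With the tool pointing down it reaches from about 400 to 925 mm from the base axis. Payload 12.5 kg.
Tool frame: the origin (TCP) lies midway between the tips of the shut fingers; the grasp point (between the pads) lies 19 mm behind it; z points along the fingers, y is the line along which they close (so a half turn about z gives the same grasp; the last joint's range is limited). The gripper opens to 95 mm and grips with 3 to 60 N. Pads are 20 mm wide; open, the fingers measure 119 mm over their backs; the gripper's body (75 mm by 180 mm) begins 59 mm behind the grasp point.
Start: joints at [1.048, 0.491, 1.559, -0, 1.092, -0.106], TCP at [253.009, 571.519, 214.661] pointing down, gripper open.
Joint ranges: [-3.1, 3.1], [-0.84, 2.19], [0.05, 2.79], [-1.13, 4.28], [0.06, 2.93], [-2.69, 2.69]. Speed limits (rad/s): [2.22, 2.22, 2.79, 3.14, 3.14, 3.14].

### API

Orientations are given as [roll, pitch, yaw] about the fixed x, y, z axes, in that order (R = Rz(yaw) Ry(pitch) Rx(roll)).
In Python, from cell import state, viewer, env, models gives the robot as it stands. The module is installed in compiled form; this text tells all that it offers.
- The arm moves only by the tool arm_command, never from a script. Its argument "rows" is a list of rows, each a list of 2 entries, a list of its own where there are three numbers: the shift along the tool's x, y, z normalised to -1 to 1, where 1 is 0.25 m, then the turn about the tool's z normalised to -1 to 1, where 1 is pi rad. A call has exactly 5 rows; each row shifts and turns the commanded pose from where the row before left it, along the tool's axes as they then stand; what a row does not reach is not made up. A row lasts 1/10 s, in which the tool goes at most 50 mm and 8.59 degrees, less where a joint would pass 70% of its speed; a pose out of reach is approached as far as the arm can. A call with a number of a shift or a turn outside -1 to 1 is refused whole. A call with a gripper value outside its range is refused whole. "claw" is the opening, from 0 (shut) to 1 (fully open), set as the call begins (left out, the last holds). The fingers move at their own pace and stop on an object; the grip force is fixed at half the most. Time passes only in rows, so rows that do not move let the fingers close, or fill a call up. It gives the time, the measured TCP pose, the force, the opening and the grip force at its end, in the units of the state.
- state(): the state, without advancing time (a new reading comes with each control period).
- viewer.read_camera(name): name is "scene" or "top"; returns (picture, depth): 384x512x3 uint8, red, green, blue; 384x512 float32, mm along the optical axis (not along the pixel's ray), 0 where there is no reading.
- viewer.get_calibration(name): a dict with "camera_matrix" (3x3 intrinsics, pixels), "world_to_cam" (4x4, takes a point from world to camera coordinates). Camera axes: x right, y up, looking along -z (the intrinsics and any distortion apply to the point x, -y, -z); pixel columns grow to the right and rows downward; lengths in mm; the calibration is good to about 2 mm. A picture is of the moment at which its call begins. get_calibration takes no time and is no camera call.
- env.job_done(): hands the job in; it is judged then, once.
Trained networks look in the newest picture that a camera, given by its name, has taken for a name from the list of things; names that differ only in an ending like _2 or _b are one class to them, and where a whole thing is asked for, a point or a joint stands for the part that bears it (a point fixed in the world has none). Each returns a list of dicts, best first, with "confidence" (0 to 1); they miss things now and then, are a little off and sometimes report something else, mostly with a low value. They report only what shows in the picture. A call takes as long as a camera call.
- models.search_frame(camera, label): "position" ([x, y, z] in mm, in world coordinates, good to about 4 mm: the middle of the surface that is visible of it).
- models.mark_of(camera, label): "position" ([x, y, z] in mm, in world coordinates, good to about 4 mm: a listed point, or the origin of a listed thing).
The state is a dict: "t": time; "joints": joint angles; "qvel": joint speeds; "tau": joint torques, N m; "eef_pos": TCP position; "tcp_rot": TCP orientation; "ft_force": force on the tool from outside, world axes, zero at the start; "moment": the same for the moment, N m; "opening": opening from 0.0 (shut) to 1.0 (fully open); "grip_force": force on a finger pad.
Only numpy, scipy, OpenCV 4.12 (cv2) and the standard library are available. Lean on these libraries where they do the work, as an engineer would, in place of code of your own. Each camera call takes 0.05 s, during which the arm holds its last target. There are 200 camera calls.

### The job

The jar mill has finished its run: open its guard hood. Give the wing latch on top its full quarter turn, lift the hood slightly by its front lip until the safety catch stops it, feel along under the lip for the catch's hidden blade, push the blade aside to free the hood, and swing the hood right back until it stays open by itself. Coax the hood and the catch, never force them, and leave the jar, the bottle and the tape near the mill where they are.

Things in the scene. Friction and masses are not known exactly. Their poses are not given: they have to be found in the camera images.
- mill: grey bench jar mill, casing 155x220x100 mm, drive box on its right, under a hinged hood with flat top 151 mm up; fixed to the desk. Origin: on the desk under the casing; x from front to back, y to the left of one facing its front, z up. Front panel at x -70 mm; in front of it, under the lip, all is open down to the desk. With the hood raised, over 32 N from the fingers bends lip or catch
- wing_grip (a point): centre of the black wing of the quarter-turn latch on the hood's top, near its front: an upright bar 42 mm long, 10 mm thick, 24 mm tall, centre 171 mm above the desk while the hood is shut; under it a 22 mm steel boss and a low ring, 153.5 mm up. At joint value 0 the bar lies along the mill's y
- wing (a joint): turn of the wing latch about the upright axis through wing_grip, rad, counter-clockwise from above: starts locked at 0 to 0.15, bar across the mill; fully open at its stop, 1.57, bar fore and aft. Light friction (0.06 N m); stays where it is left
- hood (a joint): opening of the hood, rad: 0 shut, 1.65 at its back stop. 5 N up at the lip edge lifts it. Under 0.01 while the wing is locked; with the wing open it rises to 0.072 (15 mm at the lip edge), where the hidden catch stops it firmly. Freed of the catch, it falls gently open past about 1.35 and stays there; below that it falls shut
- lip_edge (a point): middle of the bottom of the lip's turned-down front edge, moving with the hood; shut, at the mill's x -128 mm, 96 mm above the desk. The lip is a shelf 180 mm wide (along y) jutting 56 mm from the hood's front, underside 105 mm up; the edge is 4 mm thick. Shut fingers, tilted, reach under the edge and raise it
- hood_axis (a point): middle of the hood's hinge line, fixed, at the mill's x +85 mm, 102 mm above the desk; the hinge runs along the mill's y
- jar_gold: small jar with a gold-coloured lid, 42 mm across and 46 mm high, on the pale bench to the left of the mill; origin at the centre of its underside
- bottle_amber: amber bottle with a black cap, 42 mm across and 102 mm high, on the pale bench to the left of the mill; origin at the centre of its underside
- tape_roll: roll of pale tape lying flat, 60 mm across and 19 mm high, to the right of the mill; origin at the centre of its underside
- catch_zone (a point): middle of the zone under the lip, moving with the hood, where the catch's blade hangs, unseen from above: upright steel, 4 mm thick, shut 40 to 93 mm above the desk, reaching from a pivot pin at the mill's x -92 mm forward to x -127 mm, just behind the turned-down edge. Where it sits along the lip is not measured: up to 42 mm to either side of this point
- sill_edge (a point): middle of the front edge of the casing's sill, 96 mm up, x -82 mm, fixed; the catch's toe hooks under it. The sprung blade swings only to the mill's right (-y): 3 N at first, 7 N near the end plus the lip's rubbing; frees at 50 degrees (20 to 30 mm of push), firm stop at 57. Hood down, it is barred after 20 degrees. Let go it springs back, so raise the hood past the sill while holding it aside

How it is judged (in metres and radians):
On the way, in this order (a step that is already met when the one before it is completed fails the run):
1. the wing latch is turned open with the hood still down (value of joint wing above 1.2 rad and value of joint hood below 0.03 rad), for 0.2 s.
2. the hood is lifted slightly, up to the safety catch (value of joint hood between 0.055 and 0.09 rad), for 0.3 s.
3. the hood is past the safety catch (value of joint hood above 0.3 rad), for 0.1 s.
At the end, for the whole second after the job is handed in: The hood stands open by itself, at rest, at more than 1.5 rad, and jar, bottle and tape are within 15 mm of where they stood (value of joint hood above 1.5 rad and velocity of joint hood between -0.05 and 0.05 rad/s and distance of each of jar_gold, bottle_amber, tape_roll from where it was at the start of the episode below 0.015 m); the robot touches nothing.
It fails at once if hood, lip or catch forced: the fingers press on the mill with over 32 N once the hood is off its seat (contact force between the fingers and mill above 32 N and value of joint hood above 0.03 rad).
It fails at once if the jar, the bottle or the tape knocked over or shoved by over 15 mm (distance of any of jar_gold, bottle_amber, tape_roll from where it was at the start of the episode above 0.015 m or angle between any of jar_gold, bottle_amber, tape_roll's own z axis and vertical above 0.4 rad).
It also fails if it takes over 72 s, if anything falls off the work surface, if the arm or the gripper's body presses on something with over 40 N, if the wrist force passes 120 N, or if a joint passes its speed limit or range.

## Working session

There is one attempt and no reset: what is moved stays moved. The work goes in short steps, Python scripts to look and compute and a tool call to move; the robot and the scene stay as the last step left them, time stands still between calls to the robot, and variables do not carry over. Pictures are saved under pics/ and viewed, at most 10 in all, crops included, and the job is handed in when it is done.

Besides the shell and the picture viewer there is one more tool, called after ">>>" in YAML: its name, and indented under it one key for each argument. arm_command: Moves the arm, as the interface text tells. Scaled input: -1 to 1 covers 0.25 m each way for a shift and pi rad each way for a turn. Its arguments: {"type":"object","properties":{"rows":{"type":"array","items":{"type":"array"}},"claw":{"type":"number"}},"required":["rows"]}

```bash
mkdir -p pics; python3 - <<'E'
from cell import state, viewer, env, models
import cv2,numpy as np
for c in ("scene","top"):
    p,d=viewer.read_camera(c); cv2.imwrite(f"pics/{c}0.png",p[:,:,::-1])
    for n in ["mill","wing_grip","lip_edge","hood_axis","catch_zone","sill_edge","jar_gold","bottle_amber","tape_roll"]:
        try: r=models.mark_of(c,n); print(c,n,[(np.round(a["position"]),round(a["confidence"],2)) for a in r[:2]])
        except Exception as e: print(c,n,e)
s=state(); print({k:np.round(v,3) for k,v in s.items()})
E
```

```text
scene mill [(array([ 611., -357.,   -0.]), 0.59)]
scene wing_grip [(array([ 586., -342.,  171.]), 0.72)]
scene lip_edge [(array([ 510., -281.,   97.]), 0.95)]
scene hood_axis []
scene catch_zone [(array([ 524., -293.,   71.]), 0.92)]
scene sill_edge [(array([ 548., -308.,   97.]), 0.96)]
scene jar_gold [(array([ 516., -126.,    0.]), 0.66)]
scene bottle_amber [(array([ 606., -132.,   -3.]), 0.88)]
scene tape_roll [(array([ 490., -610.,   -0.]), 0.64)]
top mill [(array([ 612., -358.,    7.]), 0.71), (array([ 593., -338.,  170.]), 0.2)]
top wing_grip [(array([ 588., -337.,  169.]), 0.52)]
top lip_edge [(array([ 511., -278.,   98.]), 0.83)]
top hood_axis [(array([ 683., -408.,  100.]), 0.91)]
top catch_zone [(array([ 525., -284.,   74.]), 0.74), (array([ 518., -124.,    4.]), 0.24)]
top sill_edge [(array([ 546., -303.,   97.]), 0.57)]
top jar_gold [(array([ 591., -335.,  171.]), 0.7), (array([ 519., -122.,    1.]), 0.53)]
top bottle_amber [(array([ 521., -125.,    1.]), 0.71), (array([ 607., -134.,    1.]), 0.63)]
top tape_roll [(array([ 482., -607.,    1.]), 0.82)]
{'t': np.float64(1.0), 'joints': array([ 1.048,  0.491,  1.559, -0.   ,  1.092, -0.106]), 'qvel': array([ 0.001,  0.001, -0.   , -0.   ,  0.   , -0.001]), 'tau': array([ 0.0000e+00, -6.1246e+01, -2.5843e+01,  6.9000e-02,  4.4000e-02,
       -0.0000e+00]), 'eef_pos': array([253.026, 571.505, 214.664]), 'tcp_rot': array([3.141, 0.   , 2.725]), 'ft_force': array([0.512, 0.007, 0.036]), 'moment': array([-0.053,  0.054, -0.041]), 'grip_force': np.float64(0.0), 'opening': np.float64(1.001)}
```

```bash
python3 -c "
import cv2,numpy as np
a=cv2.imread('pics/scene0.png');b=cv2.imread('pics/top0.png')
cv2.imwrite('pics/both0.png',cv2.resize(np.vstack([a,b]),(0,0),fx=.78,fy=.78))"; ls pics
```

```text
both0.png
scene0.png
top0.png
```

View pics/both0.png

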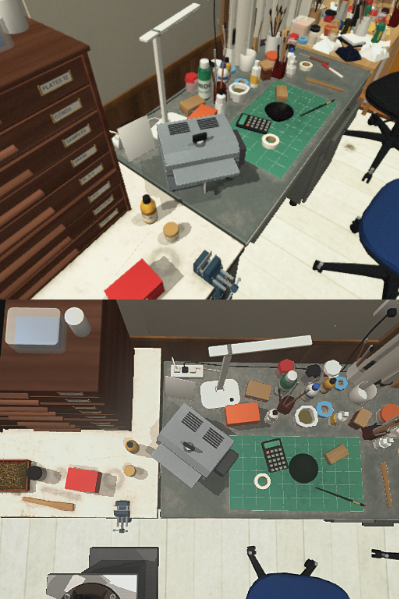

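The picture shows the mill with its hood shut at about (195,445) in the top half, with its front facing the lower left. The bottle is at (132,447), the jar at (130,471), the tape at (262,481), and the drawers and lamp stand behind.

```bash
cat > h.py <<'E'
import numpy as np, cv2
from scipy.spatial.transform import Rotation as R
from cell import state, viewer, env, models
MX=np.array([.802,-.597,0]); MY=np.array([.597,.802,0]); MO=np.array([613,-357,0.])
def mill(x,y,z): return MO+x*MX+y*MY+np.array([0,0,z])
def rot(s): return R.from_euler('xyz',s["tcp_rot"])
def to(p,s=None):
    "shift in tool axes (units of 250 mm) to world point p"
    s=s or state(); v=rot(s).inv().apply(np.array(p)-s["eef_pos"]); print("mm",v.round(1),"norm",(v/250).round(3),"rows>=",np.ceil(np.linalg.norm(v)/50)); return v
def cloud(c):
    p,d=viewer.read_camera(c); k=viewer.get_calibration(c); K=k["camera_matrix"]; T=np.linalg.inv(k["world_to_cam"])
    v,u=np.mgrid[:384,:512]; X=np.stack([(u-K[0,2])/K[0,0]*d,-(v-K[1,2])/K[1,1]*d,-d,np.ones_like(d)],-1)@T.T
    X[d==0]=np.nan; return p,X[...,:3]
def tell():
    s=state(); e=s["eef_pos"]-MO; print("t",round(float(s["t"]),2),"eef",s["eef_pos"].round(1),"mill",np.round([e@MX,e@MY,e[2]],1),"toolz",rot(s).apply([0,0,1]).round(3),"rpy",s["tcp_rot"].round(3),"j",s["joints"].round(3),"F",np.round(s["ft_force"],1),"open",round(float(s["opening"]),2),round(float(s["grip_force"]),1))
E
python3 - <<'E'
from h import *
p,X=cloud("top"); X=X.reshape(-1,3); X=X[~np.isnan(X[:,0])]
print("max height by cell (rows x 350..900 step50; cols y 700..-800 step 100)")
for x in range(350,900,50):
    print(x,[int(max([q for q in X[(abs(X[:,0]-x-25)<25)&(abs(X[:,1]-y)<50),2]],default=-1)) for y in range(700,-801,-100)])
# hood top plane points: lateral extent of mill
from numpy import linalg as L
d=X-MO; a=d@MX; b=d@MY
m=(abs(a+32)<35)&(abs(b)<40)&(X[:,2]>160)&(X[:,2]<195); print("wing",a[m].mean(),b[m].mean(),a[m].min(),a[m].max(),b[m].min(),b[m].max(),X[m,2].max(),m.sum())
q=np.c_[a[m],b[m]].astype(np.float32); print(cv2.minAreaRect(q))
m=(a<-80)&(a>-170)&(abs(b)<130)&(X[:,2]>95)&(X[:,2]<125); print("lip",cv2.minAreaRect(np.c_[a[m],b[m]].astype(np.float32)),X[m,2].mean())
print(to([587,-339,270]))
E
```

```text
max height by cell (rows x 350..900 step50; cols y 700..-800 step 100)
350 [-1, -1, -1, -1, 7, 14, 15, 8, 72, 7, 4, 2, 6, 7, 5, 5]
400 [-1, -1, -1, -1, 28, 25, 64, 67, 69, 7, 3, 3, 8, 6, 6, 7]
450 [-1, -1, -1, -1, 58, 64, 69, 68, 46, 8, 114, 138, 5, 24, 31, 35]
500 [-1, -1, -1, 7, 59, 63, 68, 67, 53, 113, 143, 158, 95, 22, 33, 34]
550 [-1, -1, -1, 4, 27, 23, 7, 6, 106, 113, 189, 187, 157, 21, 33, 36]
600 [-1, -1, -1, 7, 8, 7, 6, 7, 107, 152, 177, 158, 156, 20, 18, 7]
650 [-1, -1, -1, 23, 218, 410, 514, 514, 513, 7, 158, 160, 106, 5, 46, 47]
700 [-1, -1, -1, -1, -1, -1, 514, 514, 515, 7, 157, 154, 60, 113, 110, 47]
750 [-1, -1, -1, -1, -1, -1, 564, 564, 572, 7, 27, 24, 58, 222, 227, 92]
800 [-1, -1, -1, -1, -1, -1, 563, 564, 574, 58, 126, 372, 373, 371, 171, 125]
850 [-1, -1, -1, -1, -1, -1, 535, 514, 514, 7, 43, 369, 372, 372, 372, 93]
wing -31.514743132066265 -1.0093997797037042 -41.02025879131621 -19.882396917380397 -20.814944924415173 20.344451594564536 189.8949423674967 89
((-30.431730270385742, -0.09221076965332031), (40.88682174682617, 20.09661102294922), 77.36267852783203)
lip ((-105.65512084960938, -1.2605972290039062), (206.7852325439453, 51.17916488647461), 89.68620300292969) 108.21436873443533
mm [-674.  -697.3  -55.4] norm [-2.696 -2.789 -0.222] rows>= 20.0
[-674.02308966 -697.31736782  -55.41565615]
```

>>> arm_command:
  rows:
    - [[0, 0, -0.03], 0.0476]
    - [[0, 0, -0.03], 0.0476]
    - [[0, 0, -0.03], 0.0476]
    - [[0, 0, -0.03], 0.0476]
    - [[0, 0, -0.03], 0.0476]
  claw: 1

```text
t: 1.55
eef_pos: [253.0, 571.5, 252.4]
tcp_rot: [3.142, -0.0, 1.971]
ft_force: [-0.3, 0.6, -0.3]
opening: 1.002
grip_force: 0.0
```

>>> arm_command:
  rows:
    - [[0, 0, -0.03], 0.0476]
    - [[0, 0, -0.03], 0.0476]
    - [[0, 0, -0.03], 0.0476]
    - [[0, 0, -0.03], 0.0476]
    - [[0, 0, -0.03], 0.0476]

```text
t: 2.05
eef_pos: [253.0, 571.5, 290.0]
tcp_rot: [-3.142, -0.0, 1.223]
ft_force: [0.2, -0.3, 0.3]
opening: 1.0
grip_force: 0.0
```

>>> arm_command:
  rows:
    - [[0, 0, 0], 0.0476]
    - [[0, 0, 0], 0.0476]
    - [[0, 0, 0], 0]
    - [[0, 0, 0], 0]
    - [[0, 0, 0], 0]

```text
t: 2.55
eef_pos: [253.0, 571.5, 289.6]
tcp_rot: [3.142, 0.0, 0.934]
ft_force: [-0.2, 1.0, -0.0]
opening: 1.004
grip_force: 0.0
```

```bash
python3 - <<'E'
from h import *
tell(); to([587,-339,260])
E
```

```text
t 2.55 eef [253.  571.5 289.6] mill [-843.   529.7  289.6] toolz [-0. -0. -1.] rpy [3.142 0.    0.934] j [ 1.048  0.429  1.458 -0.     1.255  1.685] F [-0.2  1.  -0. ] open 1.0 0.0
mm [-533.2  810.    29.7] norm [-2.133  3.24   0.119] rows>= 20.0
```

>>> arm_command:
  rows:
    - [[-0.1, 0.15, 0], 0]
    - [[-0.1, 0.15, 0], 0]
    - [[-0.1, 0.15, 0], 0]
    - [[-0.1, 0.15, 0], 0]
    - [[-0.1, 0.15, 0], 0]

```text
t: 3.05
eef_pos: [328.9, 357.6, 289.7]
tcp_rot: [3.141, -0.0, 0.933]
ft_force: [1.3, -0.3, -0.3]
opening: 0.999
grip_force: 0.0
```

>>> arm_command:
  rows:
    - [[-0.1, 0.15, 0], 0]
    - [[-0.1, 0.15, 0], 0]
    - [[-0.1, 0.15, 0], 0]
    - [[-0.1, 0.15, 0], 0]
    - [[-0.1, 0.15, 0], 0]

```text
t: 3.55
eef_pos: [404.5, 145.2, 289.9]
tcp_rot: [3.141, -0.001, 0.933]
ft_force: [0.6, 0.8, 0.3]
opening: 1.003
grip_force: 0.0
```

>>> arm_command:
  rows:
    - [[-0.1, 0.15, 0], 0]
    - [[-0.1, 0.15, 0], 0]
    - [[-0.1, 0.15, 0], 0]
    - [[-0.1, 0.15, 0], 0]
    - [[-0.1, 0.15, 0], 0]

```text
t: 4.05
eef_pos: [480.2, -67.3, 289.8]
tcp_rot: [3.141, -0.0, 0.933]
ft_force: [0.2, 0.5, -0.8]
opening: 1.003
grip_force: 0.0
```

>>> arm_command:
  rows:
    - [[-0.1, 0.15, 0], 0]
    - [[-0.1, 0.15, 0], 0]
    - [[-0.1, 0.15, 0], 0]
    - [[-0.1, 0.15, 0], 0]
    - [[-0.1, 0.15, 0], 0]

```text
t: 4.55
eef_pos: [555.9, -279.5, 289.6]
tcp_rot: [3.142, -0.0, 0.933]
ft_force: [0.4, 0.7, 0.3]
opening: 1.001
grip_force: 0.0
```

```bash
python3 - <<'E'
from h import *
tell(); to(mill(-31,-0.5,160))
E
```

```text
t 4.55 eef [ 555.9 -279.5  289.6] mill [-92.1  28.1 289.6] toolz [ 0.  0. -1.] rpy [ 3.142 -0.     0.933] j [-0.572  0.425  1.465  0.     1.252  0.066] F [0.4 0.7 0.3] open 1.0 0.0
mm [-28.7  61.  129.6] norm [-0.115  0.244  0.518] rows>= 3.0
```

>>> arm_command:
  rows:
    - [[-0.0575, 0.122, 0], 0]
    - [[-0.0575, 0.122, 0], 0]
    - [[0, 0, 0.17], 0]
    - [[0, 0, 0.15], 0]
    - [[0, 0, 0], 0]

```text
t: 5.05
eef_pos: [585.6, -336.1, 204.5]
tcp_rot: [-3.133, 0.0, 0.932]
ft_force: [0.4, -0.0, 0.2]
opening: 1.0
grip_force: 0.0
```

>>> arm_command:
  rows:
    - [[0, 0, 0.1], 0]
    - [[0, 0, 0.07], 0]
    - [[0, 0, 0.03], 0]
    - [[0, 0, 0], 0]
    - [[0, 0, 0], 0]

```text
t: 5.55
eef_pos: [587.9, -337.4, 161.3]
tcp_rot: [3.14, -0.0, 0.931]
ft_force: [-0.2, -0.3, 0.1]
opening: 1.0
grip_force: 0.0
```

>>> arm_command:
  rows:
    - [[0, 0, 0], 0]
    - [[0, 0, 0], 0]
    - [[0, 0, 0], 0]
    - [[0, 0, 0], 0]
    - [[0, 0, 0], 0]
  claw: 0

```text
t: 6.05
eef_pos: [587.3, -337.1, 159.7]
tcp_rot: [3.142, -0.0, 0.93]
ft_force: [-0.1, -1.4, -0.0]
opening: 0.633
grip_force: 0.0
```

```bash
python3 - <<'E'
from h import *
tell()
E
```

```text
t 6.05 eef [ 587.3 -337.1  159.7] mill [-32.5   0.7 159.7] toolz [ 0.  0. -1.] rpy [ 3.142 -0.     0.93 ] j [-0.619  0.618  1.478  0.     1.045  0.022] F [-0.1 -1.4 -0. ] open 0.63 0.0
```

>>> arm_command:
  rows:
    - [[0, 0, 0], 0]
    - [[0, 0, 0], 0]
    - [[0, 0, 0], 0]
    - [[0, 0, 0], 0]
    - [[0, 0, 0], 0]

```text
t: 6.55
eef_pos: [589.0, -338.4, 160.0]
tcp_rot: [3.136, -0.0, 0.93]
ft_force: [17.0, -12.7, -9.3]
opening: 0.213
grip_force: 18.2
```

>>> arm_command:
  rows:
    - [[0, 0, 0], 0]
    - [[0, 0, 0], 0]
    - [[0, 0, 0], 0]
    - [[0, 0, 0], 0]
    - [[0, 0, 0], 0]

```text
t: 7.05
eef_pos: [589.2, -338.5, 159.8]
tcp_rot: [3.136, -0.0, 0.93]
ft_force: [10.5, -7.4, -4.4]
opening: 0.205
grip_force: 30.0
```

```bash
python3 - <<'E'
from h import *
tell()
E
```

```text
t 7.05 eef [ 589.2 -338.5  159.8] mill [-30.2   0.6 159.8] toolz [ 0.005 -0.003 -1.   ] rpy [ 3.136 -0.     0.93 ] j [-0.619  0.619  1.476  0.     1.041  0.022] F [10.5 -7.4 -4.4] open 0.2 30.0
```

>>> arm_command:
  rows:
    - [[0, 0, 0], 0]
    - [[0, 0, 0], 0]
    - [[0, 0, 0], 0]
    - [[0, 0, 0], 0]
    - [[0, 0, 0], 0]
  claw: 0.35

```text
t: 7.55
eef_pos: [587.2, -337.0, 159.6]
tcp_rot: [-3.141, -0.0, 0.93]
ft_force: [0.1, -0.4, 0.5]
opening: 0.346
grip_force: 0.0
```

>>> arm_command:
  rows:
    - [[0, 0.01, -0.012], 0]
    - [[0, 0, -0.012], 0]
    - [[0, 0, 0], 0]
    - [[0, 0, 0], 0]
    - [[0, 0, 0], 0]

```text
t: 8.05
eef_pos: [589.3, -338.5, 165.6]
tcp_rot: [-3.142, -0.0, 0.93]
ft_force: [0.5, 0.3, -1.0]
opening: 0.349
grip_force: 0.0
```

>>> arm_command:
  rows:
    - [[0, 0, 0], 0]
    - [[0, 0, 0], 0]
    - [[0, 0, 0], 0]
    - [[0, 0, 0], 0]
    - [[0, 0, 0], 0]
  claw: 0

```text
t: 8.55
eef_pos: [589.4, -338.7, 165.6]
tcp_rot: [3.141, -0.0, 0.93]
ft_force: [0.3, -1.4, -0.0]
opening: 0.099
grip_force: 29.9
```

>>> arm_command:
  rows:
    - [[0, 0, 0], 0]
    - [[0, 0, 0], 0]
    - [[0, 0, 0], 0]
    - [[0, 0, 0], 0]
    - [[0, 0, 0], 0]

```text
t: 9.05
eef_pos: [589.4, -338.6, 165.6]
tcp_rot: [3.141, -0.0, 0.93]
ft_force: [1.9, -0.9, -2.5]
opening: 0.101
grip_force: 29.9
```

```bash
python3 - <<'E'
from h import *
tell()
E
```

```text
t 9.05 eef [ 589.4 -338.6  165.6] mill [-29.9   0.6 165.6] toolz [ 0. -0. -1.] rpy [ 3.141 -0.     0.93 ] j [-0.619  0.616  1.465  0.     1.06   0.022] F [ 1.9 -0.9 -2.5] open 0.1 29.9
```

>>> arm_command:
  rows:
    - [[0, 0, 0], -0.04]
    - [[0, 0, 0], -0.04]
    - [[0, 0, 0], -0.04]
    - [[0, 0, 0], -0.04]
    - [[0, 0, 0], -0.04]

```text
t: 9.55
eef_pos: [589.1, -338.5, 165.6]
tcp_rot: [-3.141, -0.0, 1.564]
ft_force: [0.2, -1.4, -0.6]
opening: 0.102
grip_force: 30.0
```

>>> arm_command:
  rows:
    - [[0, 0, 0], -0.04]
    - [[0, 0, 0], -0.04]
    - [[0, 0, 0], -0.04]
    - [[0, 0, 0], -0.04]
    - [[0, 0, 0], -0.04]

```text
t: 10.05
eef_pos: [588.8, -338.6, 165.6]
tcp_rot: [-3.141, -0.001, 2.192]
ft_force: [-1.5, -1.7, -0.9]
opening: 0.1
grip_force: 30.0
```

>>> arm_command:
  rows:
    - [[0, 0, 0], -0.03]
    - [[0, 0, 0], -0.03]
    - [[0, 0, 0], -0.025]
    - [[0, 0, 0], 0]
    - [[0, 0, 0], 0]

```text
t: 10.55
eef_pos: [588.8, -338.7, 165.6]
tcp_rot: [-3.141, -0.001, 2.452]
ft_force: [-4.1, -1.9, 0.4]
opening: 0.103
grip_force: 29.9
```

```bash
python3 - <<'E'
from h import *
tell(); print(state()["moment"])
E
```

```text
t 10.55 eef [ 588.8 -338.7  165.6] mill [-30.3   0.2 165.6] toolz [-0.001  0.    -1.   ] rpy [-3.141e+00 -1.000e-03  2.452e+00] j [-6.190e-01  6.150e-01  1.466e+00 -1.000e-03  1.061e+00 -1.500e+00] F [-4.1 -1.9  0.4] open 0.1 29.9
[-0.47003168  0.7393821   0.08988655]
```

>>> arm_command:
  rows:
    - [[0, 0, 0], 0]
    - [[0, 0, 0], 0]
    - [[0, 0, 0], 0]
    - [[0, 0, 0], 0]
    - [[0, 0, 0], 0]
  claw: 0.4

```text
t: 11.05
eef_pos: [589.4, -338.5, 165.6]
tcp_rot: [3.141, 0.0, 2.454]
ft_force: [-0.4, -0.2, -0.5]
opening: 0.391
grip_force: 0.0
```

>>> arm_command:
  rows:
    - [[0, 0, -0.06], 0]
    - [[0, 0, -0.1], 0]
    - [[0, 0, -0.18], -0.008]
    - [[0, 0, -0.18], -0.008]
    - [[0, 0, -0.18], 0]

```text
t: 11.55
eef_pos: [589.0, -338.3, 343.8]
tcp_rot: [3.141, 0.001, 2.505]
ft_force: [-0.3, 0.4, -0.1]
opening: 0.401
grip_force: 0.0
```

>>> arm_command:
  rows:
    - [[0, 0, -0.18], 0]
    - [[0, 0, -0.18], 0]
    - [[0, 0, -0.18], 0]
    - [[0, 0, -0.1], 0]
    - [[0, 0, 0], 0]
  claw: 0

```text
t: 12.05
eef_pos: [589.0, -338.3, 506.0]
tcp_rot: [3.141, 0.008, 2.504]
ft_force: [0.3, -0.4, 0.2]
opening: 0.04
grip_force: 0.0
```

>>> arm_command:
  rows:
    - [[-0.18, 0, 0], 0]
    - [[-0.18, 0, 0], 0]
    - [[-0.18, 0, 0], 0]
    - [[-0.18, 0, 0], 0]
    - [[-0.18, 0, 0], 0]

```text
t: 12.55
eef_pos: [715.8, -436.0, 477.9]
tcp_rot: [3.139, 0.02, 2.504]
ft_force: [-0.1, -0.1, 10.8]
opening: 0.001
grip_force: 0.0
```

```bash
python3 - <<'E'
from h import *
tell()
p,X=cloud("top"); 
print([(np.round(a["position"]),round(a["confidence"],2)) for a in models.mark_of("top","wing_grip")[:2]])
cv2.imwrite("pics/t1.png",cv2.resize(p[120:360,150:450,::-1],(0,0),fx=2,fy=2))
E
```

```text
t 12.55 eef [ 715.8 -436.   477.9] mill [129.6  -2.  477.9] toolz [ 0.018 -0.01  -1.   ] rpy [3.139 0.02  2.504] j [-0.627  0.921  0.047  0.003  2.154 -1.559] F [-0.1 -0.1 10.8] open 0.0 0.0
[]
```

View pics/t1.png

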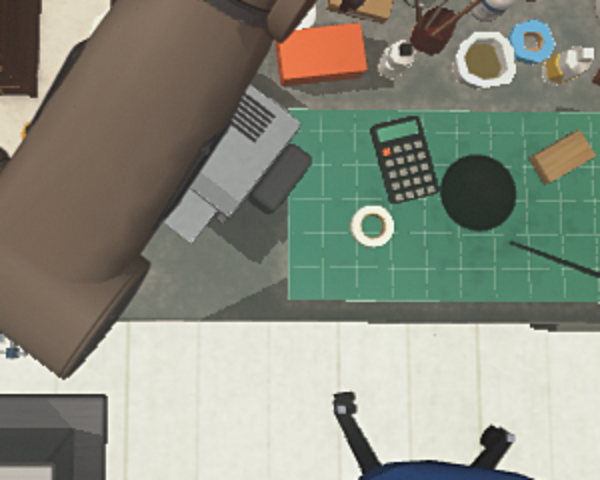

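The picture shows the stretched arm covering the mill. The hood, lip and tape at (372,226) are undisturbed. I'll check whether the small tilt from reaching the limit persists.

>>> arm_command:
  rows:
    - [[0, 0, 0], 0]
    - [[0, 0, 0], 0]
    - [[0, 0, 0], 0]
    - [[0, 0, 0], 0]
    - [[0, 0, 0], 0]

```text
t: 13.15
eef_pos: [715.3, -435.6, 481.8]
tcp_rot: [3.139, 0.028, 2.504]
ft_force: [-0.3, 0.1, 1.2]
opening: 0.006
grip_force: 0.0
```

>>> arm_command:
  rows:
    - [[0.1, 0, 0], 0]
    - [[0.1, 0, 0], 0]
    - [[0.1, 0, 0], 0]
    - [[0, 0, 0], 0]
    - [[0, 0, 0], 0]

```text
t: 13.65
eef_pos: [663.3, -397.1, 481.6]
tcp_rot: [3.139, 0.028, 2.504]
ft_force: [0.3, -0.6, 0.9]
opening: 0.002
grip_force: 0.0
```

```bash
python3 - <<'E'
from h import *
tell()
E
```

```text
t 13.65 eef [ 663.3 -397.1  481.6] mill [ 64.3  -2.2 481.6] toolz [ 0.024 -0.015 -1.   ] rpy [3.139 0.028 2.504] j [-0.626  0.661  0.578  0.002  1.875 -1.558] F [ 0.3 -0.6  0.9] open 0.0 0.0
```

>>> arm_command:
  rows:
    - [[-0.08, 0, -0.04], 0]
    - [[-0.08, 0, -0.04], 0]
    - [[-0.05, 0, -0.03], 0]
    - [[-0.05, 0, -0.03], 0]
    - [[-0.05, 0, -0.03], 0]

```text
t: 14.15
eef_pos: [704.7, -430.8, 504.8]
tcp_rot: [3.138, 0.043, 2.504]
ft_force: [-0.8, -1.0, 1.2]
opening: 0.009
grip_force: 0.0
```

>>> arm_command:
  rows:
    - [[-0.16, 0, -0.12], 0]
    - [[-0.16, 0, -0.12], 0]
    - [[-0.16, 0, -0.12], 0]
    - [[-0.16, 0, -0.12], 0]
    - [[-0.16, 0, -0.12], 0]

```text
t: 14.65
eef_pos: [704.6, -449.2, 545.6]
tcp_rot: [3.127, 0.18, 2.503]
ft_force: [0.4, 0.0, 0.4]
opening: 0.007
grip_force: 0.0
```

```bash
python3 - <<'E'
from h import *
tell()
from scipy.optimize import least_squares
D=np.array([[.491,1.559,1.092,625,214.7],[.429,1.458,1.255,625,289.6],[.425,1.465,1.252,622.2,289.6],[.618,1.478,1.045,677.2,159.7],[.661,.578,1.875,773.1,481.6]])
s=state();D=np.vstack([D,[*s["joints"][[1,2,4]],np.hypot(*s["eef_pos"][:2]),s["eef_pos"][2]]])
def f(p,D=D):
    a,L2,L3,b,h=p; q=D[:,0]+D[:,1]+b; S=D[:,:3].sum(1); 
    return np.r_[a+L2*np.sin(D[:,0])+L3*np.sin(q)-D[:,3], h+L2*np.cos(D[:,0])+L3*np.cos(q)-D[:,4]]
r=least_squares(f,[0,450,450,0,100]); print(r.x.round(2),r.fun.round(1))
E
```

```text
t 14.65 eef [ 704.6 -449.2  545.6] mill [128.5 -19.2 545.6] toolz [ 0.152 -0.095 -0.984] rpy [3.127 0.18  2.503] j [-0.652  0.842  0.047  0.019  2.073 -1.574] F [0.4 0.  0.4] open 0.01 0.0
[-9.8900e+00  6.2452e+02  4.2253e+02  1.7000e-01 -8.0510e+01] [ -3.2  -1.1  -1.1  -0.1  17.3 -11.7   0.9   1.3   1.2  -1.1  -0.   -2.3]
```

>>> arm_command:
  rows:
    - [[-0.18, 0.02, -0.08], 0]
    - [[-0.18, 0.02, -0.08], 0]
    - [[-0.18, 0.02, -0.08], 0]
    - [[-0.18, 0.02, -0.08], 0]
    - [[-0.18, 0.02, -0.08], 0]

```text
t: 15.15
eef_pos: [735.7, -458.7, 560.6]
tcp_rot: [3.116, 0.316, 2.5]
ft_force: [-0.5, -0.2, -0.6]
opening: 0.003
grip_force: 0.0
```

>>> arm_command:
  rows:
    - [[-0.19, 0.02, -0.05], 0]
    - [[-0.19, 0.02, -0.05], 0]
    - [[-0.19, 0.02, -0.05], 0]
    - [[-0.19, 0.02, -0.05], 0]
    - [[-0.19, 0.02, -0.05], 0]

```text
t: 15.65
eef_pos: [769.0, -473.5, 575.5]
tcp_rot: [3.102, 0.459, 2.495]
ft_force: [0.1, -0.4, -0.5]
opening: 0.007
grip_force: 0.0
```

```bash
python3 - <<'E'
from h import *
tell()
E
```

```text
t 15.65 eef [ 769.  -473.5  575.5] mill [ 1.946e+02 -3.000e-01  5.755e+02] toolz [ 0.378 -0.235 -0.896] rpy [3.102 0.459 2.495] j [-0.635  0.834  0.047  0.036  1.8   -1.553] F [ 0.1 -0.4 -0.5] open 0.01 0.0
```

>>> arm_command:
  rows:
    - [[-0.195, 0, -0.02], 0]
    - [[-0.195, 0, -0.02], 0]
    - [[-0.195, 0, -0.02], 0]
    - [[-0.195, 0, -0.02], 0]
    - [[-0.195, 0, -0.02], 0]

```text
t: 16.15
eef_pos: [791.3, -509.2, 590.4]
tcp_rot: [3.087, 0.604, 2.487]
ft_force: [0.5, -0.1, -0.9]
opening: 0.005
grip_force: 0.0
```

>>> arm_command:
  rows:
    - [[-0.198, 0, 0.01], 0]
    - [[-0.198, 0, 0.01], 0]
    - [[-0.198, 0, 0.01], 0]
    - [[0, 0, 0], 0]
    - [[0, 0, 0], 0]

```text
t: 16.65
eef_pos: [807.6, -530.3, 595.8]
tcp_rot: [3.078, 0.689, 2.481]
ft_force: [0.2, 0.1, -0.5]
opening: 0.008
grip_force: 0.0
```

```bash
python3 - <<'E'
from h import *
tell()
from scipy.optimize import least_squares
s=state();j=s["joints"]
def rad(x,y,q,): return x*np.cos(q)+y*np.sin(q)   # in-plane radius
D=np.array([[.491,1.559,1.092,rad(253,571.5,1.048),214.7],[.429,1.458,1.255,rad(253,571.5,1.048),289.6],[.425,1.465,1.252,rad(555.9,-279.5,-.572),289.6],[.618,1.478,1.045,rad(587.3,-337.1,-.619),159.7],[.661,.578,1.875,rad(663.3,-397.1,-.626),481.6],
[.842,.047,2.073,rad(704.6,-449.2,-.652),545.6],[.834,.047,1.8,rad(769,-473.5,-.635),575.5],[j[1],j[2],j[4],rad(*s["eef_pos"][:2],j[0]),s["eef_pos"][2]]])
def fk(p,D):
    a,L2,L3,b,h,Lt,c=p; q=D[:,0]+D[:,1]+b; S=D[:,:3].sum(1)+c
    return a+L2*np.sin(D[:,0])+L3*np.sin(q)+Lt*np.sin(S),h+L2*np.cos(D[:,0])+L3*np.cos(q)+Lt*np.cos(S)
f=lambda p:np.r_[fk(p,D)[0]-D[:,3],fk(p,D)[1]-D[:,4]]
r=least_squares(f,[0,450,450,0,200,250,0]); print(r.x.round(3),r.fun.round(1))
# joints at lip: tilt
tip=mill(-105,0,60); R_=np.hypot(*tip[:2]);
S=j[1]+j[2]+j[4]
for z in (60,150,300):
    g=least_squares(lambda q:np.r_[fk(r.x,np.array([[q[0],q[1],S-q[0]-q[1]]]))[0]-R_,fk(r.x,np.array([[q[0],q[1],S-q[0]-q[1]]]))[1]-z],[.5,1.8]); q=g.x; print(z,q,S-q.sum(),g.fun)
E
```

```text
t 16.65 eef [ 807.6 -530.3  595.8] mill [259.5 -22.8 595.8] toolz [ 0.54  -0.339 -0.77 ] rpy [3.078 0.689 2.481] j [-0.669  0.852  0.048  0.068  1.554 -1.578] F [ 0.2  0.1 -0.5] open 0.01 0.0
[ 4.01000e-01  5.85915e+02  4.13096e+02  1.05000e-01  1.97422e+02
  2.71739e+02 -1.00000e-03] [-0.  -0.2 -0.   0.2  0.2 -0.1 -0.2  0.2 -0.1  0.1 -0.1  0.2 -0.3  0.1
  0.4 -0.3]
60 [0.6239923  2.19429973] -0.36526509378142435 [0.00000000e+00 5.68434189e-14]
150 [0.43452461 2.13730952] -0.11880720283652879 [-2.61479727e-12 -3.24007488e-12]
300 [0.19419145 1.96095818] 0.2978773056423756 [-1.13686838e-13 -5.68434189e-14]
```

```bash
python3 - <<'E'
from h import *
s=state(); p=mill(-150,-235,330); print(p); v=to(p)
print((v/250/11).round(4)); print("per mm mill axes x,y,z in tool:",rot(s).inv().apply([MX,MY,[0,0,1]]).round(3))
E
```

```text
[ 352.405 -455.92   330.   ]
mm [ 481.6 -217.   -66.2] norm [ 1.926 -0.868 -0.265] rows>= 11.0
[ 0.1751 -0.0789 -0.0241]
per mm mill axes x,y,z in tool: [[-0.772 -0.019  0.636]
 [ 0.016  0.998  0.05 ]
 [-0.636  0.049 -0.77 ]]
```

>>> arm_command:
  rows:
    - [[0.08, -0.036, -0.011], 0]
    - [[0.16, -0.072, -0.022], 0]
    - [[0.16, -0.072, -0.022], 0]
    - [[0.16, -0.072, -0.022], 0]
    - [[0.16, -0.072, -0.022], 0]

```text
t: 17.15
eef_pos: [673.0, -510.7, 518.7]
tcp_rot: [3.078, 0.69, 2.483]
ft_force: [0.8, -1.0, 1.0]
opening: 0.005
grip_force: 0.0
```

>>> arm_command:
  rows:
    - [[0.16, -0.072, -0.022], 0]
    - [[0.16, -0.072, -0.022], 0]
    - [[0.16, -0.072, -0.022], 0]
    - [[0.16, -0.072, -0.022], 0]
    - [[0.16, -0.072, -0.022], 0]

```text
t: 17.65
eef_pos: [484.0, -480.4, 408.5]
tcp_rot: [3.079, 0.69, 2.484]
ft_force: [0.3, -1.1, 0.3]
opening: 0.007
grip_force: 0.0
```

```bash
python3 - <<'E'
from h import *
tell(); to(mill(-150,-235,330)); to(mill(-150,-235,200))
E
```

```text
t 17.65 eef [ 484.  -480.4  408.5] mill [ -29.8 -176.   408.5] toolz [ 0.541 -0.339 -0.77 ] rpy [3.079 0.69  2.484] j [-0.985  0.216  1.627  0.422  0.697 -2.162] F [ 0.3 -1.1  0.3] open 0.01 0.0
mm [141.8 -60.  -19. ] norm [ 0.567 -0.24  -0.076] rows>= 4.0
mm [224.5 -66.3  81.1] norm [ 0.898 -0.265  0.324] rows>= 5.0
```

>>> arm_command:
  rows:
    - [[0, 0, 0], 0.0476]
    - [[0, 0, 0], 0.0476]
    - [[0, 0, 0], 0.0476]
    - [[0, 0, 0], 0.0476]
    - [[0, 0, 0], 0.0476]

```text
t: 18.15
eef_pos: [485.5, -481.0, 409.2]
tcp_rot: [2.593, 0.445, 1.625]
ft_force: [0.2, -0.1, 0.2]
opening: 0.005
grip_force: 0.0
```

>>> arm_command:
  rows:
    - [[0, 0, 0], 0.0476]
    - [[0, 0, 0], 0.0476]
    - [[0, 0, 0], 0.0476]
    - [[0, 0, 0], 0.0476]
    - [[0, 0, 0], 0.0476]

```text
t: 18.65
eef_pos: [485.6, -481.0, 409.1]
tcp_rot: [2.45, -0.005, 1.006]
ft_force: [0.8, 0.5, 0.0]
opening: 0.005
grip_force: 0.0
```

>>> arm_command:
  rows:
    - [[0, 0, 0], 0.0476]
    - [[0, 0, 0], 0.0476]
    - [[0, 0, 0], 0.0476]
    - [[0, 0, 0], 0.0476]
    - [[0, 0, 0], 0.0476]

```text
t: 19.15
eef_pos: [485.5, -481.0, 409.1]
tcp_rot: [2.599, -0.452, 0.385]
ft_force: [0.3, 0.2, -0.4]
opening: 0.001
grip_force: 0.0
```

>>> arm_command:
  rows:
    - [[0, 0, 0], 0.0476]
    - [[0, 0, 0], 0.0476]
    - [[0, 0, 0], 0.0476]
    - [[0, 0, 0], 0.0476]
    - [[0, 0, 0], 0.0476]

```text
t: 19.65
eef_pos: [485.5, -481.0, 409.2]
tcp_rot: [3.085, -0.69, -0.47]
ft_force: [0.2, 0.2, 0.3]
opening: 0.004
grip_force: 0.0
```

>>> arm_command:
  rows:
    - [[0, 0, 0], 0.0476]
    - [[0, 0, 0], 0]
    - [[-0.14, 0.06, -0.02], 0]
    - [[-0.14, 0.06, -0.02], 0]
    - [[-0.14, 0.06, -0.02], 0]

```text
t: 20.15
eef_pos: [386.3, -462.7, 350.9]
tcp_rot: [-3.084, -0.69, -0.649]
ft_force: [-0.4, -0.8, -0.1]
opening: 0.005
grip_force: 0.0
```

```bash
python3 - <<'E'
from h import *
tell(); to(mill(-150,-235,200)); to(mill(-150,-235,120))
E
```

```text
t 20.15 eef [ 386.3 -462.7  350.9] mill [-118.7 -220.1  350.9] toolz [ 0.541 -0.338 -0.77 ] rpy [-3.084 -0.69  -0.649] j [-1.147  0.145  1.875  0.652  0.623  0.611] F [-0.4 -0.8 -0.1] open 0.01 0.0
mm [-120.    20.6   95.6] norm [-0.48   0.082  0.382] rows>= 4.0
mm [-170.9   24.2  157.2] norm [-0.683  0.097  0.629] rows>= 5.0
```

>>> arm_command:
  rows:
    - [[-0.07, 0.01, 0.063], 0]
    - [[-0.07, 0.01, 0.063], 0]
    - [[-0.07, 0.01, 0.063], 0]
    - [[-0.07, 0.01, 0.063], 0]
    - [[-0.07, 0.01, 0.063], 0]

```text
t: 20.65
eef_pos: [368.8, -458.9, 233.9]
tcp_rot: [-3.085, -0.69, -0.65]
ft_force: [0.3, -0.1, 0.3]
opening: 0.007
grip_force: 0.0
```

>>> arm_command:
  rows:
    - [[-0.07, 0.01, 0.063], 0]
    - [[-0.07, 0.01, 0.063], 0]
    - [[-0.07, 0.01, 0.063], 0]
    - [[-0.07, 0.01, 0.063], 0]
    - [[-0.07, 0.01, 0.063], 0]

```text
t: 21.15
eef_pos: [350.8, -454.8, 117.0]
tcp_rot: [-3.085, -0.69, -0.649]
ft_force: [0.6, 0.6, -0.7]
opening: 0.006
grip_force: 0.0
```

```bash
python3 - <<'E'
from h import *
tell(); to(mill(-160,-60,60))
E
```

```text
t 21.15 eef [ 350.8 -454.8  117. ] mill [-152. -235.  117.] toolz [ 0.54  -0.339 -0.77 ] rpy [-3.085 -0.69  -0.649] j [-1.218  0.484  2.214  1.883  0.422 -0.808] F [ 0.6  0.6 -0.7] open 0.01 0.0
mm [ -43.7 -172.5   47.6] norm [-0.175 -0.69   0.191] rows>= 4.0
```

```bash
python3 - <<'E'
from h import *
to(mill(-170,-100,60)); print((to(mill(-170,56,43))/2500).round(4))
E
```

```text
mm [ -51.1 -132.9   39.3] norm [-0.205 -0.531  0.157] rows>= 3.0
mm [ -63.1 -287.9   60.2] norm [-0.252 -1.152  0.241] rows>= 7.0
[-0.0252 -0.1152  0.0241]
```

>>> arm_command:
  rows:
    - [[-0.025, -0.115, 0.024], 0]
    - [[-0.025, -0.115, 0.024], 0]
    - [[-0.025, -0.115, 0.024], 0]
    - [[-0.025, -0.115, 0.024], 0]
    - [[-0.025, -0.115, 0.024], 0]

```text
t: 21.65
eef_pos: [431.7, -332.3, 81.4]
tcp_rot: [-3.084, -0.69, -0.65]
ft_force: [1.1, -0.3, -0.1]
opening: 0.002
grip_force: 0.0
```

>>> arm_command:
  rows:
    - [[-0.025, -0.115, 0.024], 0]
    - [[-0.025, -0.115, 0.024], 0]
    - [[-0.025, -0.115, 0.024], 0]
    - [[-0.025, -0.115, 0.024], 0]
    - [[-0.025, -0.115, 0.024], 0]

```text
t: 22.15
eef_pos: [512.3, -210.2, 45.3]
tcp_rot: [-3.083, -0.69, -0.65]
ft_force: [0.3, -0.9, -0.6]
opening: 0.004
grip_force: 0.0
```

```bash
python3 - <<'E'
from h import *
tell(); to(mill(-170,56,43)); to(mill(-105,56,43))
p,X=cloud("scene"); cv2.imwrite("pics/s1.png",cv2.resize(p[100:300,150:400,::-1],(0,0),fx=3,fy=3))
E
```

```text
t 22.15 eef [ 512.3 -210.2   45.3] mill [-168.4   57.6   45.3] toolz [ 0.541 -0.339 -0.77 ] rpy [-3.083 -0.69  -0.65 ] j [-0.485  0.641  2.33   3.236  0.523 -1.525] F [ 0.3 -0.9 -0.6] open 0.0 0.0
mm [-2.6  1.7  0.7] norm [-0.01   0.007  0.003] rows>= 1.0
mm [47.5  3.4 42. ] norm [0.19  0.014 0.168] rows>= 2.0
```

View pics/s1.png

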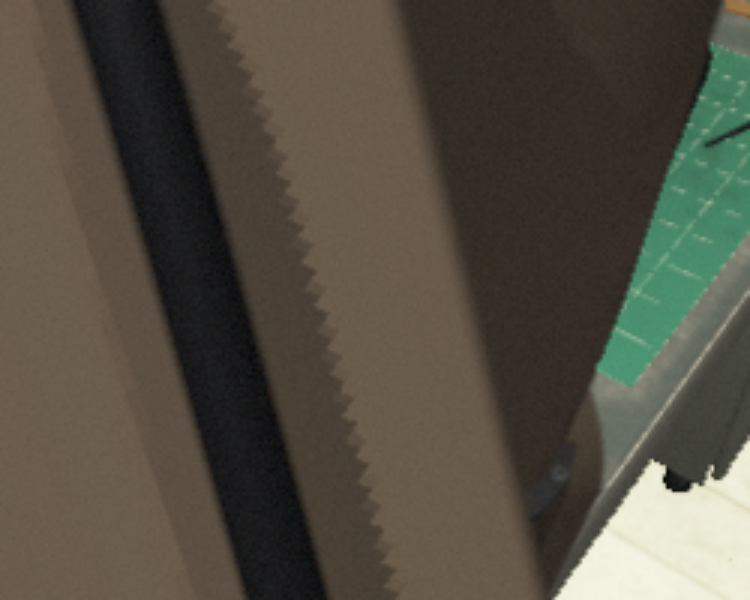

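The arm blocks this view and only the mat shows at right, so I'll continue by pose and force.

>>> arm_command:
  rows:
    - [[0.038, 0, 0.034], 0]
    - [[0.038, 0, 0.034], 0]
    - [[0.038, 0, 0.034], 0]
    - [[0.038, 0, 0.034], 0]
    - [[0.038, 0, 0.034], 0]

```text
t: 22.7
eef_pos: [563.9, -249.5, 42.9]
tcp_rot: [-3.08, -0.689, -0.658]
ft_force: [-0.6, -0.3, 0.4]
opening: 0.004
grip_force: 0.0
```

```bash
python3 - <<'E'
from h import *
tell(); print(rot(state()).inv().apply([MX,MY,[0,0,1]]).round(3))
E
```

```text
t 22.7 eef [ 563.9 -249.5   42.9] mill [-103.5   56.9   42.9] toolz [ 0.54  -0.339 -0.77 ] rpy [-3.08  -0.689 -0.658] j [-0.509  0.666  2.18   3.227  0.397 -1.535] F [-0.6 -0.3  0.4] open 0.0 0.0
[[ 0.771  0.021  0.636]
 [-0.014 -0.998  0.051]
 [ 0.636 -0.048 -0.77 ]]
```

>>> arm_command:
  rows:
    - [[0.01, 0, -0.012], 0]
    - [[0.01, 0, -0.012], 0]
    - [[0.01, 0, -0.012], 0]
    - [[0, 0, 0], 0]
    - [[0, 0, 0], 0]

```text
t: 23.2
eef_pos: [562.0, -247.8, 53.9]
tcp_rot: [-3.08, -0.687, -0.657]
ft_force: [-5.3, 0.5, -4.1]
opening: 0.008
grip_force: 3.1
```

>>> arm_command:
  rows:
    - [[0.005, 0, -0.006], 0]
    - [[0.005, 0, -0.006], 0]
    - [[0, 0, 0], 0]
    - [[0, 0, 0], 0]
    - [[0, 0, 0], 0]

```text
t: 23.7
eef_pos: [562.0, -247.9, 57.6]
tcp_rot: [-3.08, -0.686, -0.657]
ft_force: [-5.6, 2.3, -4.1]
opening: 0.004
grip_force: 3.6
```

```bash
python3 - <<'E'
from h import *
tell()
E
```

```text
t 23.7 eef [ 562.  -247.9   57.6] mill [-106.    57.1   57.6] toolz [ 0.539 -0.337 -0.772] rpy [-3.08  -0.686 -0.657] j [-0.509  0.632  2.179  3.233  0.359 -1.542] F [-5.6  2.3 -4.1] open 0.0 3.6
```

>>> arm_command:
  rows:
    - [[0.01, 0, -0.012], 0]
    - [[0.01, 0, -0.012], 0]
    - [[0, 0, 0], 0]
    - [[0, 0, 0], 0]
    - [[0, 0, 0], 0]

```text
t: 24.2
eef_pos: [562.2, -248.1, 65.6]
tcp_rot: [-3.08, -0.687, -0.656]
ft_force: [-3.3, 4.3, -4.0]
opening: 0.004
grip_force: 3.4
```

>>> arm_command:
  rows:
    - [[0.005, 0, -0.006], 0]
    - [[0.005, 0, -0.006], 0]
    - [[0, 0, 0], 0]
    - [[0, 0, 0], 0]
    - [[0, 0, 0], 0]

```text
t: 24.7
eef_pos: [561.1, -247.8, 68.2]
tcp_rot: [-3.08, -0.683, -0.656]
ft_force: [-3.7, 5.9, -15.6]
opening: 0.007
grip_force: 7.3
```

```bash
python3 - <<'E'
from h import *
tell()
E
```

```text
t 24.7 eef [ 561.1 -247.8   68.2] mill [-106.9   56.6   68.2] toolz [ 0.537 -0.335 -0.774] rpy [-3.08  -0.683 -0.656] j [-0.51   0.607  2.176  3.238  0.327 -1.549] F [ -3.7   5.9 -15.6] open 0.01 7.3
```

>>> arm_command:
  rows:
    - [[-0.003, 0, 0.004], 0]
    - [[0, 0, 0], 0]
    - [[0, 0, 0], 0]
    - [[0, 0, 0], 0]
    - [[0, 0, 0], 0]

```text
t: 25.2
eef_pos: [561.2, -247.8, 67.5]
tcp_rot: [-3.08, -0.684, -0.656]
ft_force: [-8.2, 7.1, -9.5]
opening: 0.005
grip_force: 6.5
```

>>> arm_command:
  rows:
    - [[0, 0.016, 0], 0]
    - [[0, 0.016, 0], 0]
    - [[0, 0.016, 0], 0]
    - [[0, 0.016, 0], 0]
    - [[0, 0, 0], 0]

```text
t: 25.7
eef_pos: [552.0, -260.7, 66.8]
tcp_rot: [-3.08, -0.684, -0.655]
ft_force: [-7.6, 7.9, -8.6]
opening: 0.006
grip_force: 6.6
```

```bash
cat >> h.py <<'E'
def fm():
    s=state(); F=np.array(s["ft_force"]); print("F mill",np.round([F@MX,F@MY,F[2]],1),"|F|",round(float(np.linalg.norm(F)),1))
E
python3 - <<'E'
from h import *
tell();fm()
E
```

```text
t 25.7 eef [ 552.  -260.7   66.8] mill [-106.4   40.8   66.8] toolz [ 0.538 -0.336 -0.773] rpy [-3.08  -0.684 -0.655] j [-0.546  0.608  2.186  3.165  0.339 -1.508] F [-7.6  7.9 -8.6] open 0.01 6.6
F mill [-10.8   1.8  -8.6] |F| 13.9
```

>>> arm_command:
  rows:
    - [[0, 0.016, 0], 0]
    - [[0, 0.016, 0], 0]
    - [[0, 0.016, 0], 0]
    - [[0, 0.016, 0], 0]
    - [[0, 0, 0], 0]

```text
t: 26.2
eef_pos: [542.8, -273.6, 66.1]
tcp_rot: [-3.08, -0.684, -0.655]
ft_force: [-6.5, 9.7, -8.3]
opening: 0.004
grip_force: 7.9
```

```bash
python3 - <<'E'
from h import *
tell();fm()
E
```

```text
t 26.2 eef [ 542.8 -273.6   66.1] mill [-106.1   25.    66.1] toolz [ 0.538 -0.336 -0.773] rpy [-3.08  -0.684 -0.655] j [-0.583  0.608  2.194  3.096  0.347 -1.472] F [-6.5  9.7 -8.3] open 0.0 7.9
F mill [-11.    3.9  -8.3] |F| 14.3
```

>>> arm_command:
  rows:
    - [[0, 0.016, -0.001], 0]
    - [[0, 0.016, -0.001], 0]
    - [[0, 0, 0], 0]
    - [[0, 0, 0], 0]
    - [[0, 0, 0], 0]

```text
t: 26.7
eef_pos: [538.2, -279.8, 66.2]
tcp_rot: [-3.08, -0.685, -0.655]
ft_force: [-4.0, 11.4, -7.8]
opening: 0.003
grip_force: 8.7
```

```bash
python3 - <<'E'
from h import *
tell();fm()
E
```

```text
t 26.7 eef [ 538.2 -279.8   66.2] mill [-106.1   17.2   66.2] toolz [ 0.538 -0.336 -0.773] rpy [-3.08  -0.685 -0.655] j [-0.601  0.607  2.198  3.062  0.351 -1.455] F [-4.  11.4 -7.8] open 0.0 8.7
F mill [-10.    6.7  -7.8] |F| 14.4
```

>>> arm_command:
  rows:
    - [[0, 0, -0.016], 0]
    - [[0, 0, -0.016], 0]
    - [[0, 0, -0.016], 0]
    - [[0, 0, 0], 0]
    - [[0, 0, 0], 0]

```text
t: 27.2
eef_pos: [531.5, -276.3, 75.6]
tcp_rot: [-3.08, -0.685, -0.656]
ft_force: [-6.0, 8.0, -12.1]
opening: 0.007
grip_force: 8.2
```

>>> arm_command:
  rows:
    - [[0, 0.016, -0.001], 0]
    - [[0, 0.016, -0.001], 0]
    - [[0, 0, 0], 0]
    - [[0, 0, 0], 0]
    - [[0, 0, 0], 0]

```text
t: 27.7
eef_pos: [527.2, -281.9, 76.0]
tcp_rot: [-3.08, -0.686, -0.653]
ft_force: [-2.3, 17.0, -9.0]
opening: 0.009
grip_force: 11.0
```

```bash
python3 - <<'E'
from h import *
tell();fm()
E
```

```text
t 27.7 eef [ 527.2 -281.9   76. ] mill [-113.6    9.    76. ] toolz [ 0.539 -0.336 -0.772] rpy [-3.08  -0.686 -0.653] j [-0.62   0.581  2.215  3.023  0.344 -1.433] F [-2.3 17.  -9. ] open 0.01 11.0
F mill [-12.   12.3  -9. ] |F| 19.4
```

>>> arm_command:
  rows:
    - [[0, 0.006, 0], 0]
    - [[0.005, 0, -0.006], 0]
    - [[0, 0, 0], 0]
    - [[0, 0, 0], 0]
    - [[0, 0, 0], 0]

```text
t: 28.2
eef_pos: [526.3, -282.7, 77.3]
tcp_rot: [-3.081, -0.685, -0.652]
ft_force: [3.5, 18.5, -14.9]
opening: 0.006
grip_force: 11.8
```

```bash
python3 - <<'E'
from h import *
tell();fm()
E
```

```text
t 28.2 eef [ 526.3 -282.7   77.3] mill [-113.9    7.9   77.3] toolz [ 0.539 -0.335 -0.773] rpy [-3.081 -0.685 -0.652] j [-0.623  0.577  2.215  3.014  0.339 -1.427] F [  3.5  18.5 -14.9] open 0.01 11.8
F mill [ -8.2  16.9 -14.9] |F| 23.9
```

>>> arm_command:
  rows:
    - [[-0.007, 0, 0.009], 0]
    - [[0, 0, 0], 0]
    - [[0, 0, 0], 0]
    - [[0, 0, 0], 0]
    - [[0, 0, 0], 0]

```text
t: 28.7
eef_pos: [526.5, -282.8, 75.3]
tcp_rot: [-3.08, -0.686, -0.653]
ft_force: [-2.5, 18.8, -3.7]
opening: 0.003
grip_force: 10.6
```

```bash
python3 - <<'E'
from h import *
tell();fm();print(state()["moment"])
E
```

```text
t 28.7 eef [ 526.5 -282.8   75.3] mill [-113.7    7.9   75.3] toolz [ 0.54  -0.336 -0.772] rpy [-3.08  -0.686 -0.653] j [-0.623  0.582  2.217  3.017  0.348 -1.431] F [-2.5 18.8 -3.7] open 0.0 10.6
F mill [-13.2  13.6  -3.7] |F| 19.4
[2.82273352 1.08160235 1.79223212]
```

>>> arm_command:
  rows:
    - [[0.003, 0.006, -0.004], 0]
    - [[0, 0.006, 0], 0]
    - [[0, 0, 0], 0]
    - [[0, 0, 0], 0]
    - [[0, 0, 0], 0]

```text
t: 29.2
eef_pos: [525.0, -285.1, 76.4]
tcp_rot: [-3.081, -0.687, -0.651]
ft_force: [0.3, 22.7, -5.4]
opening: 0.004
grip_force: 10.2
```

```bash
python3 - <<'E'
from h import *
tell();fm();print(state()["moment"])
E
```

```text
t 29.2 eef [ 525.  -285.1   76.4] mill [-113.6    5.2   76.4] toolz [ 0.54  -0.335 -0.772] rpy [-3.081 -0.687 -0.651] j [-0.63   0.58   2.217  3.002  0.346 -1.423] F [ 0.3 22.7 -5.4] open 0.0 10.2
F mill [-13.3  18.4  -5.4] |F| 23.3
[3.1974174  0.87761134 2.20964977]
```

>>> arm_command:
  rows:
    - [[0, 0, -0.012], 0]
    - [[0, 0, -0.012], 0]
    - [[0, 0, 0], 0]
    - [[0, 0, 0], 0]
    - [[0, 0, 0], 0]

```text
t: 29.7
eef_pos: [522.6, -285.1, 82.2]
tcp_rot: [-3.079, -0.691, -0.655]
ft_force: [-0.9, 8.6, -3.4]
opening: 0.006
grip_force: 5.0
```

```bash
python3 - <<'E'
from h import *
tell();fm();print(state()["moment"])
E
```

```text
t 29.7 eef [ 522.6 -285.1   82.2] mill [-115.4    3.7   82.2] toolz [ 0.542 -0.338 -0.769] rpy [-3.079 -0.691 -0.655] j [-0.632  0.567  2.221  3.     0.342 -1.419] F [-0.9  8.6 -3.4] open 0.01 5.0
F mill [-5.8  6.3 -3.4] |F| 9.2
[1.62551915 0.83834907 0.89696309]
```

>>> arm_command:
  rows:
    - [[0, 0.012, 0], 0]
    - [[0, 0.008, 0], 0]
    - [[0, 0, 0], 0]
    - [[0, 0, 0], 0]
    - [[0, 0, 0], 0]

```text
t: 30.2
eef_pos: [519.6, -289.0, 81.8]
tcp_rot: [-3.08, -0.69, -0.655]
ft_force: [-0.7, 9.8, -4.1]
opening: 0.005
grip_force: 5.3
```

```bash
python3 - <<'E'
from h import *
tell();fm();print(state()["moment"])
E
```

```text
t 30.2 eef [ 519.6 -289.    81.8] mill [-115.5   -1.2   81.8] toolz [ 0.542 -0.338 -0.769] rpy [-3.08  -0.69  -0.655] j [-0.644  0.567  2.224  2.978  0.344 -1.408] F [-0.7  9.8 -4.1] open 0.0 5.3
F mill [-6.4  7.4 -4.1] |F| 10.6
[1.82091662 0.90171347 1.02052982]
```

>>> arm_command:
  rows:
    - [[0, 0.012, 0], 0]
    - [[0.006, 0, -0.008], 0]
    - [[0, 0, 0], 0]
    - [[0, 0, 0], 0]
    - [[0, 0, 0], 0]

```text
t: 30.7
eef_pos: [517.6, -291.4, 84.1]
tcp_rot: [-3.08, -0.69, -0.655]
ft_force: [-0.8, 10.1, -4.3]
opening: 0.003
grip_force: 4.9
```

```bash
python3 - <<'E'
from h import *
tell();fm();print(state()["moment"])
E
```

```text
t 30.7 eef [ 517.6 -291.4   84.1] mill [-115.7   -4.4   84.1] toolz [ 0.542 -0.338 -0.77 ] rpy [-3.08  -0.69  -0.655] j [-0.651  0.561  2.224  2.961  0.339 -1.398] F [-0.8 10.1 -4.3] open 0.0 4.9
F mill [-6.7  7.6 -4.3] |F| 11.0
[1.82532468 1.02105275 0.92489615]
```

>>> arm_command:
  rows:
    - [[0.005, 0, -0.006], 0]
    - [[0.005, 0, -0.006], 0]
    - [[0, 0, 0], 0]
    - [[0, 0, 0], 0]
    - [[0, 0, 0], 0]

```text
t: 31.2
eef_pos: [517.4, -291.5, 87.9]
tcp_rot: [-3.08, -0.69, -0.655]
ft_force: [-0.9, 9.6, -4.8]
opening: 0.003
grip_force: 4.5
```

```bash
python3 - <<'E'
from h import *
tell();fm();print(state()["moment"])
E
```

```text
t 31.2 eef [ 517.4 -291.5   87.9] mill [-115.8   -4.6   87.9] toolz [ 0.541 -0.338 -0.77 ] rpy [-3.08  -0.69  -0.655] j [-0.652  0.552  2.222  2.955  0.328 -1.391] F [-0.9  9.6 -4.8] open 0.0 4.5
F mill [-6.5  7.2 -4.8] |F| 10.8
[1.84956904 1.11733466 0.92195975]
```

>>> arm_command:
  rows:
    - [[0.011, 0, -0.0115], 0]
    - [[0.011, 0, -0.0115], 0]
    - [[0.011, 0, -0.0115], 0]
    - [[0.011, 0, -0.0115], 0]
    - [[0.011, 0, -0.0115], 0]

```text
t: 31.7
eef_pos: [517.5, -292.6, 107.4]
tcp_rot: [-3.08, -0.688, -0.655]
ft_force: [-2.4, 13.7, -2.9]
opening: 0.006
grip_force: 6.6
```

```bash
python3 - <<'E'
from h import *
tell();fm();print(state()["moment"])
E
```

```text
t 31.7 eef [ 517.5 -292.6  107.4] mill [-115.1   -5.4  107.4] toolz [ 0.54  -0.337 -0.771] rpy [-3.08  -0.688 -0.655] j [-0.654  0.509  2.207  2.91   0.269 -1.347] F [-2.4 13.7 -2.9] open 0.01 6.6
F mill [-10.1   9.6  -2.9] |F| 14.2
[2.35865494 1.2593934  1.31027018]
```

>>> arm_command:
  rows:
    - [[0.0127, -0.001, -0.0154], 0]
    - [[0.0127, -0.001, -0.0154], 0]
    - [[0.0127, -0.001, -0.0154], 0]
    - [[0.0127, -0.001, -0.0154], 0]
    - [[0.0127, -0.001, -0.0154], 0]

```text
t: 32.2
eef_pos: [518.3, -293.7, 133.4]
tcp_rot: [-3.079, -0.692, -0.657]
ft_force: [-0.4, 5.6, -3.2]
opening: 0.004
grip_force: 3.6
```

```bash
python3 - <<'E'
from h import *
tell();fm();print(state()["moment"])
E
```

```text
t 32.2 eef [ 518.3 -293.7  133.4] mill [-113.7   -5.7  133.4] toolz [ 0.542 -0.339 -0.769] rpy [-3.079 -0.692 -0.657] j [-0.654  0.455  2.187  2.831  0.202 -1.264] F [-0.4  5.6 -3.2] open 0.0 3.6
F mill [-3.7  4.2 -3.2] |F| 6.5
[1.2292603  0.87902564 0.58202803]
```

>>> arm_command:
  rows:
    - [[0.018, -0.001, -0.011], 0]
    - [[0.018, -0.001, -0.011], 0]
    - [[0.018, -0.001, -0.011], 0]
    - [[0.018, -0.001, -0.011], 0]
    - [[0.018, -0.001, -0.011], 0]

```text
t: 32.7
eef_pos: [525.1, -298.6, 158.3]
tcp_rot: [-3.079, -0.691, -0.657]
ft_force: [-3.9, 5.8, -2.7]
opening: 0.004
grip_force: 3.0
```

```bash
python3 - <<'E'
from h import *
tell();fm()
E
```

```text
t 32.7 eef [ 525.1 -298.6  158.3] mill [-105.3   -5.6  158.3] toolz [ 0.542 -0.339 -0.769] rpy [-3.079 -0.691 -0.657] j [-0.654  0.413  2.146  2.63   0.124 -1.06 ] F [-3.9  5.8 -2.7] open 0.0 3.0
F mill [-6.6  2.3 -2.7] |F| 7.5
```

>>> arm_command:
  rows:
    - [[0.016, 0.004, -0.007], 0]
    - [[0.016, 0.004, -0.007], 0]
    - [[0.016, 0.004, -0.007], 0]
    - [[0.016, 0.004, -0.007], 0]
    - [[0.016, 0.004, -0.007], 0]

```text
t: 33.2
eef_pos: [531.4, -306.2, 177.9]
tcp_rot: [-3.074, -0.693, -0.653]
ft_force: [2.4, 28.1, 3.0]
opening: 0.002
grip_force: 12.6
```

```bash
python3 - <<'E'
from h import *
tell();fm()
E
```

```text
t 33.2 eef [ 531.4 -306.2  177.9] mill [-95.8  -8.  177.9] toolz [ 0.548 -0.334 -0.767] rpy [-3.074 -0.693 -0.653] j [-0.664  0.386  2.109  2.118  0.088 -0.557] F [ 2.4 28.1  3. ] open 0.0 12.6
F mill [-14.9  24.    3. ] |F| 28.4
```

>>> arm_command:
  rows:
    - [[-0.006, -0.012, -0.005], 0]
    - [[0, -0.006, 0], 0]
    - [[0, 0, 0], 0]
    - [[0, 0, 0], 0]
    - [[0, 0, 0], 0]

```text
t: 33.7
eef_pos: [531.5, -304.0, 178.0]
tcp_rot: [-3.077, -0.693, -0.657]
ft_force: [-1.4, 5.6, -1.5]
opening: 0.011
grip_force: 2.8
```

```bash
python3 - <<'E'
from h import *
tell();fm()
E
```

```text
t 33.7 eef [ 531.5 -304.   178. ] mill [-97.   -6.1 178. ] toolz [ 0.544 -0.338 -0.768] rpy [-3.077 -0.693 -0.657] j [-0.656  0.384  2.11   2.186  0.079 -0.616] F [-1.4  5.6 -1.5] open 0.01 2.8
F mill [-4.5  3.7 -1.5] |F| 6.0
```

>>> arm_command:
  rows:
    - [[0.015, -0.001, -0.011], 0]
    - [[0.015, -0.001, -0.011], 0]
    - [[0.015, -0.001, -0.011], 0]
    - [[0.015, -0.001, -0.009], 0]
    - [[0, 0, 0], 0]

```text
t: 34.2
eef_pos: [535.3, -306.7, 195.7]
tcp_rot: [-3.073, -0.692, -0.656]
ft_force: [-1.5, 5.9, -0.6]
opening: 0.004
grip_force: 3.1
```

```bash
python3 - <<'E'
from h import *
tell();fm()
E
```

```text
t 34.2 eef [ 535.3 -306.7  195.7] mill [-92.3  -6.1 195.7] toolz [ 0.546 -0.335 -0.768] rpy [-3.073 -0.692 -0.656] j [-0.658  0.358  2.082  1.441  0.07   0.129] F [-1.5  5.9 -0.6] open 0.0 3.1
F mill [-4.7  3.8 -0.6] |F| 6.1
```

>>> arm_command:
  rows:
    - [[0.0155, -0.001, -0.006], 0]
    - [[0.0155, -0.001, -0.006], 0]
    - [[0.0155, -0.001, -0.006], 0]
    - [[0.0155, -0.001, -0.006], 0]
    - [[0.0155, -0.001, -0.006], 0]

```text
t: 34.7
eef_pos: [543.0, -312.0, 212.9]
tcp_rot: [-3.074, -0.689, -0.657]
ft_force: [0.4, 5.1, -3.0]
opening: 0.004
grip_force: 2.7
```

```bash
python3 - <<'E'
from h import *
tell();fm()
E
```

```text
t 34.7 eef [ 543.  -312.   212.9] mill [-83.   -5.7 212.9] toolz [ 0.543 -0.334 -0.77 ] rpy [-3.074 -0.689 -0.657] j [-0.656  0.341  2.04   0.75   0.099  0.823] F [ 0.4  5.1 -3. ] open 0.0 2.7
F mill [-2.7  4.3 -3. ] |F| 5.9
```

>>> arm_command:
  rows:
    - [[0.024, -0.001, -0.006], 0]
    - [[0.024, -0.001, -0.005], 0]
    - [[0.024, -0.001, -0.004], 0]
    - [[0.024, -0.001, -0.003], 0]
    - [[0.024, -0.001, -0.003], 0]

```text
t: 35.2
eef_pos: [558.9, -323.8, 236.3]
tcp_rot: [-3.076, -0.688, -0.657]
ft_force: [-0.2, 4.2, -0.1]
opening: 0.006
grip_force: 2.3
```

```bash
python3 - <<'E'
from h import *
tell();fm()
E
```

```text
t 35.2 eef [ 558.9 -323.8  236.3] mill [-63.2  -5.7 236.3] toolz [ 0.542 -0.335 -0.771] rpy [-3.076 -0.688 -0.657] j [-0.655  0.33   1.97   0.4    0.166  1.178] F [-0.2  4.2 -0.1] open 0.01 2.3
F mill [-2.6  3.2 -0.1] |F| 4.2
```

>>> arm_command:
  rows:
    - [[0.035, -0.001, -0.002], 0]
    - [[0.035, -0.001, -0.002], 0]
    - [[0.035, -0.001, -0.002], 0]
    - [[0.035, -0.001, -0.002], 0]
    - [[0.035, -0.001, -0.001], 0]

```text
t: 35.7
eef_pos: [585.3, -343.4, 266.2]
tcp_rot: [-3.077, -0.69, -0.657]
ft_force: [-2.2, 3.6, 2.6]
opening: 0.007
grip_force: 2.1
```

```bash
python3 - <<'E'
from h import *
tell();fm()
E
```

```text
t 35.7 eef [ 585.3 -343.4  266.2] mill [-30.4  -5.6 266.2] toolz [ 0.542 -0.337 -0.77 ] rpy [-3.077 -0.69  -0.657] j [-0.653  0.335  1.861  0.24   0.262  1.342] F [-2.2  3.6  2.6] open 0.01 2.1
F mill [-3.9  1.5  2.6] |F| 4.9
```

>>> arm_command:
  rows:
    - [[0.033, -0.001, 0.004], 0]
    - [[0.033, -0.001, 0.005], 0]
    - [[0.033, -0.001, 0.006], 0]
    - [[0.033, -0.001, 0.007], 0]
    - [[0.033, -0.001, 0.008], 0]

```text
t: 36.2
eef_pos: [615.6, -364.7, 285.6]
tcp_rot: [-3.077, -0.69, -0.657]
ft_force: [-1.5, 2.9, 5.0]
opening: 0.003
grip_force: 2.5
```

>>> arm_command:
  rows:
    - [[0.033, -0.001, 0.01], 0]
    - [[0.033, -0.001, 0.012], 0]
    - [[0.033, -0.001, 0.014], 0]
    - [[0.03, -0.001, 0.016], 0]
    - [[0, 0, 0], 0]

```text
t: 36.7
eef_pos: [643.7, -384.1, 296.7]
tcp_rot: [-3.077, -0.692, -0.657]
ft_force: [-0.9, 1.9, 6.4]
opening: 0.006
grip_force: 2.8
```

```bash
python3 - <<'E'
from h import *
tell();fm()
p,X=cloud("top"); cv2.imwrite("pics/t2.png",cv2.resize(p[120:360,150:450,::-1],(0,0),fx=2,fy=2))
E
```

```text
t 36.7 eef [ 643.7 -384.1  296.7] mill [ 40.8  -3.4 296.7] toolz [ 0.543 -0.338 -0.768] rpy [-3.077 -0.692 -0.657] j [-0.647  0.402  1.659  0.151  0.393  1.439] F [-0.9  1.9  6.4] open 0.01 2.8
F mill [-1.9  0.9  6.4] |F| 6.7
```

View pics/t2.png

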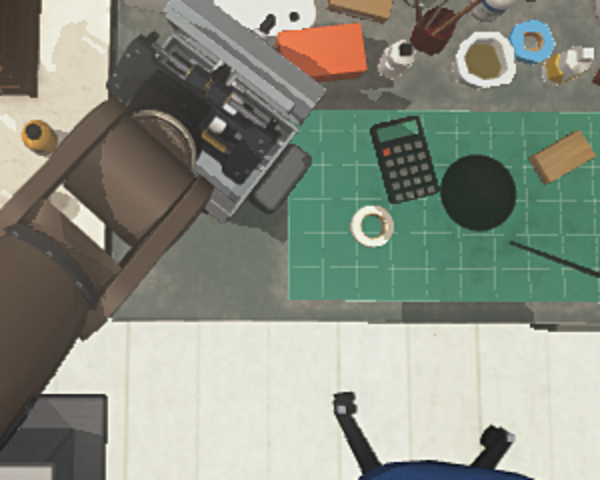

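The top view shows the mill's inside exposed. The hood stands nearly upright along (170,10) to (320,100), the tape at (372,226) is unmoved, and the bottle at (38,137) is upright. I'll push a little further back.

>>> arm_command:
  rows:
    - [[0.025, 0, 0.015], 0]
    - [[0.025, 0, 0.016], 0]
    - [[0.025, 0, 0.016], 0]
    - [[0.025, 0, 0.016], 0]
    - [[0, 0, 0], 0]

```text
t: 37.25
eef_pos: [667.7, -401.5, 301.0]
tcp_rot: [-3.077, -0.694, -0.658]
ft_force: [0.0, 0.8, 7.3]
opening: 0.005
grip_force: 3.2
```

```bash
python3 - <<'E'
from h import *
tell();fm()
p,X=cloud("top"); d=X.reshape(-1,3)-MO; a=d@MX;b=d@MY;z=d[:,2]
for l in (-60,60):
  m=(abs(b-l)<25)&(a>20)&(a<300)&(z>120); 
  print(l,[(k,round(float(np.nanmax(z[m&(abs(a-k)<5)],initial=0)))for k in range(20,260,10)])
E
```

```text
File "<stdin>", line 6
    print(l,[(k,round(float(np.nanmax(z[m&(abs(a-k)<5)],initial=0)))for k in range(20,260,10)])
                                                                                             ^
SyntaxError: closing parenthesis ']' does not match opening parenthesis '('
```

>>> arm_command:
  rows:
    - [[0.025, 0, 0.012], 0]
    - [[0.025, 0, 0.012], 0]
    - [[0.02, 0, 0.012], 0]
    - [[0, 0, 0], 0]
    - [[0, 0, 0], 0]

```text
t: 37.75
eef_pos: [682.0, -411.4, 303.5]
tcp_rot: [-3.077, -0.69, -0.657]
ft_force: [4.3, 3.0, 3.4]
opening: 0.005
grip_force: 3.1
```

```bash
python3 - <<'E'
from h import *
tell();fm()
p,X=cloud("top"); d=X.reshape(-1,3)-MO; a=d@MX;b=d@MY;z=d[:,2]
for l in (-60,60):
  m=(abs(b-l)<25)&(z>120)
  print(l,[(k,round(float(np.nanmax(z[m&(abs(a-k)<5)],initial=0)))) for k in range(20,260,10)])
E
```

```text
t 37.75 eef [ 682.  -411.4  303.5] mill [ 87.8  -2.4 303.5] toolz [ 0.542 -0.337 -0.77 ] rpy [-3.077 -0.69  -0.657] j [-0.645  0.464  1.531  0.128  0.459  1.465] F [4.3 3.  3.4] open 0.0 3.1
F mill [1.7 5.  3.4] |F| 6.2
-60 [(20, 405), (30, 414), (40, 416), (50, 403), (60, 394), (70, 0), (80, 0), (90, 320), (100, 319), (110, 317), (120, 257), (130, 254), (140, 246), (150, 0), (160, 0), (170, 0), (180, 0), (190, 0), (200, 0), (210, 0), (220, 0), (230, 0), (240, 0), (250, 0)]
60 [(20, 427), (30, 422), (40, 423), (50, 411), (60, 399), (70, 0), (80, 0), (90, 264), (100, 321), (110, 319), (120, 257), (130, 256), (140, 246), (150, 0), (160, 0), (170, 0), (180, 0), (190, 368), (200, 370), (210, 372), (220, 372), (230, 374), (240, 372), (250, 374)]
```

>>> arm_command:
  rows:
    - [[-0.015, -0.004, -0.013], 0]
    - [[-0.025, 0, -0.02], 0]
    - [[-0.05, 0, -0.04], 0]
    - [[-0.08, 0, -0.065], 0]
    - [[-0.08, 0, -0.065], 0]

```text
t: 38.3
eef_pos: [614.9, -362.8, 301.8]
tcp_rot: [-3.078, -0.687, -0.657]
ft_force: [1.5, 0.4, 0.3]
opening: 0.006
grip_force: 0.8
```

>>> arm_command:
  rows:
    - [[-0.08, 0, -0.15], 0]
    - [[-0.08, 0, -0.15], 0]
    - [[-0.08, 0, -0.15], 0]
    - [[-0.08, 0, -0.15], 0]
    - [[0, 0, 0], 0]

```text
t: 38.8
eef_pos: [483.0, -273.5, 369.3]
tcp_rot: [-3.078, -0.691, -0.657]
ft_force: [0.4, -0.7, -0.2]
opening: 0.005
grip_force: 0.0
```

>>> arm_command:
  rows:
    - [[0, 0, 0], 0]
    - [[0, 0, 0], 0]
    - [[0, 0, 0], 0]
    - [[0, 0, 0], 0]
    - [[0, 0, 0], 0]

```text
t: 39.3
eef_pos: [486.7, -275.9, 366.8]
tcp_rot: [-3.078, -0.688, -0.657]
ft_force: [-0.1, 0.6, -0.1]
opening: 0.003
grip_force: 0.0
```

```bash
python3 - <<'E'
from h import *
tell();fm()
for _ in range(2):
  p,X=cloud("top"); d=X.reshape(-1,3)-MO; a=d@MX;b=d@MY;z=d[:,2]
  for l in (-60,0,60):
    m=(abs(b-l)<25)&(z>120)
    print(l,[(k,round(float(np.nanmax(z[m&(abs(a-k)<5)],initial=0)))) for k in range(60,170,10)])
for n in ["jar_gold","bottle_amber","tape_roll","lip_edge"]:
  for c in ("top","scene"):
    if c=="scene": viewer.read_camera(c)
    print(n,c,[(np.round(q["position"]),round(q["confidence"],2)) for q in models.mark_of(c,n)[:2]])
q,_=viewer.read_camera("scene"); cv2.imwrite("pics/f.png",np.vstack([p,q])[::1,:,::-1][:, :, :] if 0 else cv2.resize(np.vstack([p,q])[:,:,::-1],(0,0),fx=.78,fy=.78))
E
```

```text
t 39.3 eef [ 486.7 -275.9  366.8] mill [-149.7  -10.4  366.8] toolz [ 0.541 -0.336 -0.771] rpy [-3.078 -0.688 -0.657] j [-0.669  0.039  1.951  0.159  0.469  1.42 ] F [-0.1  0.6 -0.1] open 0.0 0.0
F mill [-0.4  0.4 -0.1] |F| 0.6
-60 [(60, 160), (70, 157), (80, 157), (90, 155), (100, 0), (110, 0), (120, 0), (130, 0), (140, 0), (150, 0), (160, 0)]
0 [(60, 160), (70, 160), (80, 156), (90, 154), (100, 0), (110, 0), (120, 0), (130, 0), (140, 0), (150, 0), (160, 0)]
60 [(60, 161), (70, 162), (80, 157), (90, 157), (100, 0), (110, 0), (120, 0), (130, 0), (140, 0), (150, 0), (160, 0)]
-60 [(60, 162), (70, 159), (80, 159), (90, 152), (100, 0), (110, 0), (120, 0), (130, 0), (140, 0), (150, 0), (160, 0)]
0 [(60, 159), (70, 160), (80, 157), (90, 155), (100, 0), (110, 0), (120, 0), (130, 0), (140, 0), (150, 0), (160, 0)]
60 [(60, 161), (70, 160), (80, 157), (90, 154), (100, 0), (110, 0), (120, 0), (130, 0), (140, 0), (150, 0), (160, 0)]
jar_gold top [(array([ 518., -124.,    2.]), 0.4)]
jar_gold scene [(array([ 604., -133.,    2.]), 0.68), (array([ 520., -127.,    0.]), 0.57)]
bottle_amber top [(array([ 606., -133.,    2.]), 0.75)]
bottle_amber scene [(array([ 606., -132.,    0.]), 0.64), (array([ 524., -294.,  102.]), 0.34)]
tape_roll top [(array([ 482., -607.,   -3.]), 0.57)]
tape_roll scene [(array([ 494., -610.,   -1.]), 0.61)]
lip_edge top [(array([ 517., -279.,  128.]), 0.88)]
lip_edge scene [(array([ 512., -282.,  127.]), 0.66)]
```

View pics/f.png

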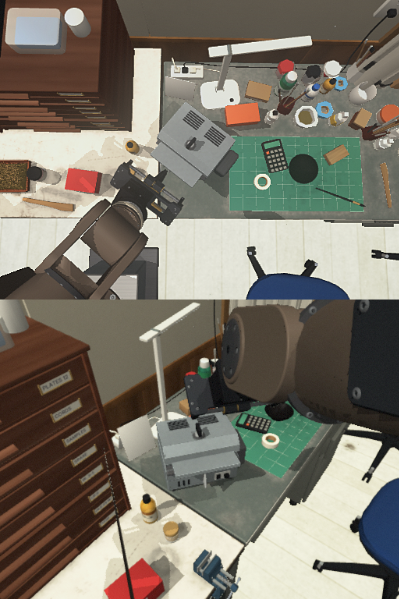

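The scene shows the hood has come most of the way back down. The lip is at about z 128, because the sprung blade gripped the finger and dragged the hood as I withdrew. The jar, bottle and tape are still in place. I'll raise it again further right along the lip, clear of the blade.

```bash
python3 - <<'E'
from h import *
s=state(); R0=rot(s).inv()
P=[s["eef_pos"],mill(-135,-222,350),mill(-158,-235,120),mill(-172,-65,72),mill(-112,-65,72)]
for a,b in zip(P,P[1:]):
    v=R0.apply(b-a); print((v/250).round(3),np.linalg.norm(v).round())
p,X=cloud("top"); d=X.reshape(-1,3)-MO; a=d@MX;b=d@MY;z=d[:,2]
for l in (-65,65):
  m=(abs(b-l)<15)
  print(l,[(k,round(float(np.nanmedian(z[m&(abs(a-k)<4)])))) for k in range(-140,-60,8) if (m&(abs(a-k)<4)).any()])
E
```

```text
[0.013 0.85  0.048] 213.0
[-0.655  0.095  0.647] 232.0
[-0.174 -0.671  0.148] 177.0
[0.185 0.006 0.153] 60.0
-65 [(-140, -5), (-132, -3), (-124, 139), (-116, 139), (-108, 138), (-100, 136), (-92, 135), (-84, 133), (-76, 134), (-68, 149)]
65 [(-140, -1), (-132, -1), (-124, 137), (-116, 139), (-108, 137), (-100, 136), (-92, 136), (-84, 134), (-76, 133), (-68, 141)]
```

>>> arm_command:
  rows:
    - [[0.003, 0.17, 0.01], 0]
    - [[0.003, 0.17, 0.01], 0]
    - [[0.003, 0.17, 0.01], 0]
    - [[0.003, 0.17, 0.01], 0]
    - [[0.003, 0.17, 0.01], 0]

```text
t: 40.6
eef_pos: [371.6, -456.3, 350.0]
tcp_rot: [-3.078, -0.69, -0.657]
ft_force: [1.5, 0.7, 0.3]
opening: 0.003
grip_force: 0.0
```

>>> arm_command:
  rows:
    - [[-0.0655, 0.01, 0.065], 0]
    - [[-0.0655, 0.01, 0.065], 0]
    - [[-0.0655, 0.01, 0.065], 0]
    - [[-0.0655, 0.01, 0.065], 0]
    - [[-0.0655, 0.01, 0.065], 0]

```text
t: 41.1
eef_pos: [359.3, -454.0, 233.7]
tcp_rot: [-3.078, -0.689, -0.657]
ft_force: [-0.3, 0.3, -0.2]
opening: 0.003
grip_force: 0.0
```

>>> arm_command:
  rows:
    - [[-0.0655, 0.01, 0.065], 0]
    - [[-0.0655, 0.01, 0.065], 0]
    - [[-0.0655, 0.01, 0.065], 0]
    - [[-0.0655, 0.01, 0.065], 0]
    - [[-0.0655, 0.01, 0.065], 0]

```text
t: 41.6
eef_pos: [346.1, -453.1, 118.4]
tcp_rot: [-3.079, -0.689, -0.657]
ft_force: [0.6, -0.9, 0.4]
opening: 0.007
grip_force: 0.0
```

```bash
python3 - <<'E'
from h import *
tell(); to(mill(-172,-65,72))
E
```

```text
t 41.6 eef [ 346.1 -453.1  118.4] mill [-156.7 -236.4  118.4] toolz [ 0.541 -0.338 -0.77 ] rpy [-3.079 -0.689 -0.657] j [-1.228  0.478  2.221  1.869  0.427 -0.797] F [ 0.6 -0.9  0.4] open 0.01 0.0
mm [ -43.5 -169.3   35. ] norm [-0.174 -0.677  0.14 ] rows>= 4.0
```

>>> arm_command:
  rows:
    - [[-0.035, -0.135, 0.028], 0]
    - [[-0.035, -0.135, 0.028], 0]
    - [[-0.035, -0.135, 0.028], 0]
    - [[-0.035, -0.135, 0.028], 0]
    - [[-0.035, -0.135, 0.028], 0]

```text
t: 42.1
eef_pos: [436.4, -305.7, 72.5]
tcp_rot: [-3.078, -0.689, -0.657]
ft_force: [1.1, -1.1, 0.3]
opening: 0.004
grip_force: 0.0
```

>>> arm_command:
  rows:
    - [[0.04, 0, 0.033], 0]
    - [[0.04, 0, 0.033], 0]
    - [[0.04, 0, 0.033], 0]
    - [[0.04, 0, 0.033], 0]
    - [[0.02, 0, 0.017], 0]

```text
t: 42.6
eef_pos: [484.5, -340.8, 72.9]
tcp_rot: [-3.078, -0.69, -0.657]
ft_force: [0.1, 0.4, 1.1]
opening: 0.001
grip_force: 0.0
```

```bash
python3 - <<'E'
from h import *
tell();fm()
E
```

```text
t 42.6 eef [ 484.5 -340.8   72.9] mill [-112.7  -63.7   72.9] toolz [ 0.542 -0.337 -0.77 ] rpy [-3.078 -0.69  -0.657] j [-0.794  0.586  2.233  2.73   0.385 -1.293] F [0.1 0.4 1.1] open 0.0 0.0
F mill [-0.2  0.3  1.1] |F| 1.2
```

>>> arm_command:
  rows:
    - [[0.0153, -0.001, -0.0185], 0]
    - [[0.0153, -0.001, -0.0185], 0]
    - [[0.0153, -0.001, -0.0185], 0]
    - [[0.0153, -0.001, -0.0185], 0]
    - [[0.0153, -0.001, -0.0185], 0]

```text
t: 43.1
eef_pos: [482.9, -340.0, 103.0]
tcp_rot: [-3.078, -0.688, -0.657]
ft_force: [-0.9, 0.7, -4.7]
opening: 0.003
grip_force: 1.7
```

```bash
python3 - <<'E'
from h import *
tell();fm()
E
```

```text
t 43.1 eef [ 482.9 -340.   103. ] mill [-114.5  -64.   103. ] toolz [ 0.541 -0.336 -0.771] rpy [-3.078 -0.688 -0.657] j [-0.795  0.516  2.219  2.621  0.308 -1.179] F [-0.9  0.7 -4.7] open 0.0 1.7
F mill [-1.1  0.  -4.7] |F| 4.8
```

>>> arm_command:
  rows:
    - [[0.016, -0.001, -0.018], 0]
    - [[0.016, -0.001, -0.018], 0]
    - [[0.016, -0.001, -0.018], 0]
    - [[0.016, -0.001, -0.017], 0]
    - [[0.016, -0.001, -0.017], 0]

```text
t: 43.6
eef_pos: [484.1, -341.2, 132.8]
tcp_rot: [-3.078, -0.688, -0.657]
ft_force: [-1.5, 1.0, -4.7]
opening: 0.004
grip_force: 1.6
```

>>> arm_command:
  rows:
    - [[0.018, -0.001, -0.011], 0]
    - [[0.018, -0.001, -0.011], 0]
    - [[0.018, -0.001, -0.011], 0]
    - [[0.018, -0.001, -0.011], 0]
    - [[0.018, -0.001, -0.011], 0]

```text
t: 44.1
eef_pos: [491.0, -346.3, 157.7]
tcp_rot: [-3.078, -0.688, -0.657]
ft_force: [-1.8, 0.3, -3.7]
opening: 0.005
grip_force: 1.5
```

```bash
python3 - <<'E'
from h import *
tell();fm()
E
```

```text
t 44.1 eef [ 491.  -346.3  157.7] mill [-104.2  -64.3  157.7] toolz [ 0.541 -0.337 -0.771] rpy [-3.078 -0.688 -0.657] j [-0.792  0.41   2.152  2.151  0.178 -0.693] F [-1.8  0.3 -3.7] open 0.0 1.5
F mill [-1.6 -0.9 -3.7] |F| 4.1
```

>>> arm_command:
  rows:
    - [[0.0205, -0.001, -0.0125], 0]
    - [[0.0205, -0.001, -0.0125], 0]
    - [[0.0205, -0.001, -0.012], 0]
    - [[0.0205, -0.001, -0.012], 0]
    - [[0.0205, -0.001, -0.012], 0]

```text
t: 44.6
eef_pos: [499.4, -352.2, 186.0]
tcp_rot: [-3.078, -0.689, -0.657]
ft_force: [-0.5, 0.3, -3.7]
opening: 0.001
grip_force: 1.3
```

>>> arm_command:
  rows:
    - [[0.0205, -0.001, -0.011], 0]
    - [[0.0205, -0.001, -0.011], 0]
    - [[0.0205, -0.001, -0.011], 0]
    - [[0.0205, -0.001, -0.011], 0]
    - [[0.0205, -0.001, -0.011], 0]

```text
t: 45.1
eef_pos: [508.3, -358.5, 212.9]
tcp_rot: [-3.077, -0.689, -0.657]
ft_force: [0.1, 0.8, -3.0]
opening: 0.005
grip_force: 1.2
```

```bash
python3 - <<'E'
from h import *
tell();fm()
E
```

```text
t 45.1 eef [ 508.3 -358.5  212.9] mill [-83.  -63.7 212.9] toolz [ 0.541 -0.337 -0.77 ] rpy [-3.077 -0.689 -0.657] j [-0.784  0.336  2.049  1.078  0.164  0.4  ] F [ 0.1  0.8 -3. ] open 0.0 1.2
F mill [-0.4  0.7 -3. ] |F| 3.1
```

>>> arm_command:
  rows:
    - [[0.024, -0.001, -0.006], 0]
    - [[0.024, -0.001, -0.005], 0]
    - [[0.024, -0.001, -0.004], 0]
    - [[0.024, -0.001, -0.003], 0]
    - [[0.024, -0.001, -0.003], 0]

```text
t: 45.6
eef_pos: [524.5, -370.0, 236.1]
tcp_rot: [-3.078, -0.689, -0.657]
ft_force: [-1.2, -0.0, -2.2]
opening: 0.004
grip_force: 1.1
```

>>> arm_command:
  rows:
    - [[0.035, -0.001, -0.002], 0]
    - [[0.035, -0.001, -0.002], 0]
    - [[0.035, -0.001, -0.002], 0]
    - [[0.035, -0.001, -0.002], 0]
    - [[0.035, -0.001, -0.001], 0]

```text
t: 46.1
eef_pos: [550.9, -388.8, 265.8]
tcp_rot: [-3.078, -0.689, -0.657]
ft_force: [-0.3, -0.0, -2.4]
opening: 0.001
grip_force: 0.8
```

>>> arm_command:
  rows:
    - [[0.033, -0.001, 0.004], 0]
    - [[0.033, -0.001, 0.005], 0]
    - [[0.033, -0.001, 0.006], 0]
    - [[0.033, -0.001, 0.007], 0]
    - [[0.033, -0.001, 0.008], 0]

```text
t: 46.6
eef_pos: [581.5, -410.2, 286.3]
tcp_rot: [-3.077, -0.689, -0.657]
ft_force: [-0.0, -0.1, -0.9]
opening: 0.007
grip_force: 0.4
```

```bash
python3 - <<'E'
from h import *
tell();fm()
E
```

```text
t 46.6 eef [ 581.5 -410.2  286.3] mill [  6.5 -61.5 286.3] toolz [ 0.542 -0.337 -0.77 ] rpy [-3.077 -0.689 -0.657] j [-0.756  0.359  1.759  0.363  0.364  1.154] F [-0.  -0.1 -0.9] open 0.01 0.4
F mill [-0.  -0.1 -0.9] |F| 0.9
```

>>> arm_command:
  rows:
    - [[0.033, -0.001, 0.01], 0]
    - [[0.033, -0.001, 0.012], 0]
    - [[0.033, -0.001, 0.014], 0]
    - [[0.03, -0.001, 0.016], 0]
    - [[0, 0, 0], 0]

```text
t: 47.1
eef_pos: [609.2, -429.2, 296.6]
tcp_rot: [-3.077, -0.69, -0.657]
ft_force: [-0.4, 0.9, 0.4]
opening: 0.005
grip_force: 0.0
```

>>> arm_command:
  rows:
    - [[0.025, 0, 0.015], 0]
    - [[0.025, 0, 0.016], 0]
    - [[0.025, 0, 0.016], 0]
    - [[0.025, 0, 0.016], 0]
    - [[0, 0, 0], 0]

```text
t: 47.6
eef_pos: [632.9, -446.3, 300.2]
tcp_rot: [-3.077, -0.69, -0.657]
ft_force: [-0.3, -0.5, 0.3]
opening: 0.007
grip_force: 0.0
```

>>> arm_command:
  rows:
    - [[0.02, 0, 0.014], 0]
    - [[0, 0, 0], 0]
    - [[0, 0, 0], 0]
    - [[0, 0, 0], 0]
    - [[0, 0, 0], 0]

```text
t: 48.1
eef_pos: [637.0, -449.2, 300.7]
tcp_rot: [-3.077, -0.689, -0.657]
ft_force: [0.4, -0.6, 0.3]
opening: 0.004
grip_force: 0.0
```

```bash
python3 - <<'E'
from h import *
tell();fm()
p,X=cloud("top"); d=X.reshape(-1,3)-MO; a=d@MX;b=d@MY;z=d[:,2]
for l in (-60,60):
  m=(abs(b-l)<25)&(z>120)
  print(l,[(k,round(float(np.nanmax(z[m&(abs(a-k)<5)],initial=0)))) for k in range(40,180,10)])
E
```

```text
t 48.1 eef [ 637.  -449.2  300.7] mill [ 74.3 -59.6 300.7] toolz [ 0.542 -0.337 -0.77 ] rpy [-3.077 -0.689 -0.657] j [-0.74   0.442  1.577  0.268  0.453  1.264] F [ 0.4 -0.6  0.3] open 0.0 0.0
F mill [ 0.6 -0.2  0.3] |F| 0.8
-60 [(40, 403), (50, 392), (60, 337), (70, 330), (80, 314), (90, 319), (100, 322), (110, 318), (120, 257), (130, 254), (140, 245), (150, 0), (160, 0), (170, 0)]
60 [(40, 0), (50, 0), (60, 0), (70, 0), (80, 0), (90, 275), (100, 321), (110, 320), (120, 0), (130, 257), (140, 246), (150, 0), (160, 0), (170, 0)]
```

>>> arm_command:
  rows:
    - [[-0.015, 0, -0.012], 0]
    - [[-0.025, 0, -0.02], 0]
    - [[-0.05, 0, -0.04], 0]
    - [[-0.08, 0, -0.065], 0]
    - [[-0.08, 0, -0.065], 0]

```text
t: 48.65
eef_pos: [570.4, -401.9, 299.6]
tcp_rot: [-3.078, -0.689, -0.657]
ft_force: [-0.1, -0.6, 0.1]
opening: 0.006
grip_force: 0.0
```

>>> arm_command:
  rows:
    - [[-0.08, 0, -0.14], 0]
    - [[-0.08, 0, -0.14], 0]
    - [[-0.05, 0, -0.08], 0]
    - [[0, 0, 0], 0]
    - [[0, 0, 0], 0]

```text
t: 49.15
eef_pos: [490.6, -347.6, 336.4]
tcp_rot: [-3.078, -0.691, -0.657]
ft_force: [-0.0, 0.3, -1.1]
opening: 0.006
grip_force: 0.0
```

```bash
python3 - <<'E'
from h import *
tell();fm()
p,X=cloud("top"); d=X.reshape(-1,3)-MO; a=d@MX;b=d@MY;z=d[:,2]
for l in (-60,60):
  m=(abs(b-l)<25)&(z>120)
  print(l,[(k,round(float(np.nanmax(z[m&(abs(a-k)<5)],initial=0)))) for k in range(40,180,10)])
for n in ["jar_gold","bottle_amber","tape_roll"]: print(n,[(np.round(q["position"]),round(q["confidence"],2)) for q in models.mark_of("top",n)[:2]])
cv2.imwrite("pics/t3.png",p[:,:,::-1])
E
```

```text
t 49.15 eef [ 490.6 -347.6  336.4] mill [-103.8  -65.6  336.4] toolz [ 0.542 -0.338 -0.769] rpy [-3.078 -0.691 -0.657] j [-0.795  0.139  1.925  0.374  0.425  1.12 ] F [-0.   0.3 -1.1] open 0.01 0.0
F mill [-0.2  0.3 -1.1] |F| 1.1
-60 [(40, 142), (50, 140), (60, 135), (70, 0), (80, 0), (90, 318), (100, 321), (110, 318), (120, 258), (130, 254), (140, 242), (150, 0), (160, 0), (170, 0)]
60 [(40, 143), (50, 140), (60, 136), (70, 0), (80, 0), (90, 322), (100, 320), (110, 320), (120, 0), (130, 257), (140, 246), (150, 231), (160, 0), (170, 0)]
jar_gold []
bottle_amber [(array([ 608., -136.,    3.]), 0.48)]
tape_roll [(array([ 484., -608.,   -2.]), 0.82)]
```

View pics/t3.png

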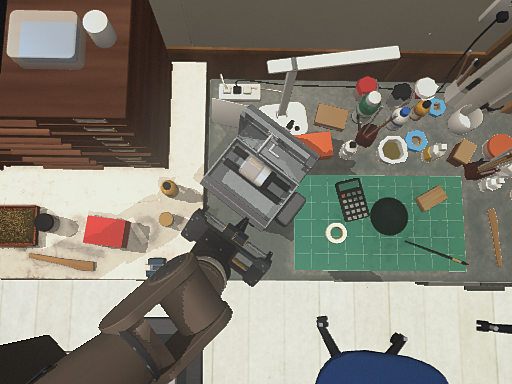

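The hood stands open around (275,135) with the jar inside exposed. The bottle (170,188), jar (167,219) and tape (336,232) are in place, and the arm is clear of everything.

```bash
python3 -c "
from cell import env; print(env.job_done())"
```

```text
the job is handed in; nothing more can be done
None
```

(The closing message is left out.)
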